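Tap a seized tube block out of its cooler dock

TASK

The aluminium tube block has seized in its cooler dock. Take the mallet and free the block with light taps on its two rear lugs, alternating sides (no tap over 25 N, and only the mallet may touch the block), until it has come all the way out against both front stop posts. Then stand the mallet upright again in the middle of its mat, without dropping it and without disturbing the other things on the bench.

Things in the scene. Friction and masses are not known exactly. Their poses are not given: they have to be found in the camera images.
- dock: Cooler dock, fixed: white housing, x -85 (buttons -88) to +45 mm, y +-86 mm, 50 mm high, with grey side rails beside the block (x -65 to +5, y +-69 to +-83 mm) up to 72 mm. Origin on the bench, z up; +x is its rear, where the block's lugs stick out (away from the robot at yaw 0); the block comes out towards -x, its front; +y is its left.
- block: The seized aluminium block, 70 (x) x 120 (y) mm, from 52 to 94 mm above the bench, tubes in it up to 103 mm. It slides level to the dock's -x, 14 mm in all, starts 0 to 2 mm out, and can skew only 0.022 rad (2.2 mm between its lugs) either way. Friction holds it where it is left. Origin: 50 mm high, 53 mm ahead of the lugs' rear faces, 50 mm left of its middle; axes as the dock's, plus skew.
- lug_left (a point): Middle of the rear face of the left knocking lug, a stub 12 mm wide, 26 mm high, 13 mm out of the block's back. At dock x +53, y +50, z 73 mm when fully in; x +39 mm when that side is against its stop. About 14 N here moves this side alone, the other side staying as pivot, until the block is fully skewed and jams: then the force rises; change sides.
- lug_right (a point): The same for the right lug, at dock y -50 mm. A jammed block, or a push on its middle or on both lugs at once, yields only to about 28 N, which is over the allowed 25 N. At its stop it does not yield at all.
- stop_left (a point): Middle of the rear face of the left stop post, dark steel, 12 x 22 mm, 75 mm high, on the dock at x -44, y +50, z 68 mm. The block's front face (83 mm ahead of the lug's rear face) ends up against it.
- stop_right (a point): The same for the right stop post, at dock y -50 mm.
- mallet: Mallet, 0.3 kg, standing on its head with the handle straight up. Head: white plastic block with dark rubber ends, 80 mm long (its x) x 36 mm (its y) x 36 mm high; either end face strikes. Handle: square wood, 22 x 22 mm with sides along the head's axes, from 36 to 122 mm above the underside. Origin: middle of the head's underside; z up the handle. Standing on the mat its origin is at height 4 mm.
- mallet_grip (a point): Point on the handle's axis 92 mm above the head's underside, a good place to grip.
- mat: The mallet's grey rubber mat, 120 (x) x 130 (y) x 4 mm, fixed on the bench left or right of the dock. Origin: middle of its underside.
- tube_rack: Bystander: blue tube rack with tubes, 100 x 150 mm, 57 mm high, on the other side of the dock from the mat.
- low_rack: Bystander: yellow empty rack, 80 x 120 x 28 mm.
- beaker: Bystander: glass beaker, 52 mm across, 70 mm high.
- tip_box: Bystander: lidded pipette-tip box, 77 x 112 x 50 mm.
- bottle: Bystander: amber bottle, 60 mm across, 130 mm high.
- film_roll: Bystander: roll of sealing film standing on end, 60 mm across, 50 mm high.
Not all that is in view belongs to the job. What is shaped like the dock but orange or purple is not meant.

How it is judged:
By the outcome, as a careful person would: the job done as asked, in the order asked, and still so for the second after the job is handed in, with the robot touching nothing.
It also fails if it takes over 72 s, if anything falls off the work surface, if the arm or the gripper's body presses on something with over 40 N, if the wrist force passes 120 N, or if a joint passes its speed limit or range.

ROBOT

A 6-joint arm with a two-finger parallel gripper is mounted at the origin on the work surface. World frame = base frame: x ahead of the robot, y to its left, z up, the work surface at z = 0. Lengths are in mm, angles in rad, forces in N, time in s.
With the tool pointing down it reaches from about 375 to 750 mm from the base axis. Payload 9 kg.
Tool frame: the origin (TCP) lies midway between the tips of the shut fingers; the grasp point (between the pads) lies 19 mm behind it; z points along the fingers, y is the direction in which the jaws open and shut (so a half turn about z gives the same grasp; the last joint's range is limited). The gripper opens to 85 mm and grips with 20 to 120 N. Pads are 22 mm wide; open, the fingers measure 114 mm over their backs; the gripper's body (76 mm by 85 mm) begins 54 mm behind the grasp point. The pads swing forward as they close: fully open they stand 13 mm farther back than shut.
Start: joints at [1.112, 0.104, 0.097, 1.564, 0, 1.353], TCP at [143.09, 582.719, 231.331] pointing down, gripper open.
Joint ranges: [-2.99, 2.99], [-0.84, 1.86], [-1.1, 1.16], [-1.84, 2.11], [-1.51, 1.56], [-3.14, 3.14]. Speed limits (rad/s): [2.22, 2.22, 2.57, 3.14, 3.14, 3.14].

INTERFACE

Orientations are given as a rotation vector (axis times angle).
In Python, from workcell import r, get_image, job gives the robot as it stands. The module is installed in compiled form; this text tells all that it offers.
- The arm moves only by the tool send_rows, never from a script. Its argument "targets" is a list of rows, each a list of 7 numbers: the turn, a rotation vector about the tool's x, y, z in degrees, then the shift along the tool's x, y, z in mm, then the opening in per cent of the stroke, from 0 (shut) to 100 (fully open). A call has 1 to 12 rows; each row shifts and turns the commanded pose from where the row before left it, along the tool's axes as they then stand; what a row does not reach is not made up. A row lasts 1/8 s, in which the tool goes at most 62.5 mm and 10.7 degrees, less where a joint would pass 70% of its speed; a pose out of reach is approached as far as the arm can. A call with a gripper value outside its range is refused whole. The fingers move at their own pace and stop on an object; "newtons" is the grip in N (left out, the last holds). Time passes only in rows, so rows that do not move let the fingers close. It gives the time, the measured TCP pose, the force and the opening at its end, in the units of the state.
- r.read_state(): the state, without advancing time (a new reading comes with each control period).
- get_image(name): name is "side" or "top"; returns a dict with "frame" (400x640x3 uint8, red, green, blue), "range_z" (400x640 float32, mm along the optical axis (not along the pixel's ray), 0 where there is no reading), "vertical_fov" (degrees; the focal length in pixels is half the picture's height over the tangent of half this angle, whatever the lens; pixels are square), "cx", "cy" (the principal point, pixels), "rvec" (rotation vector, rad) and "tvec" (3), from world to camera coordinates, as OpenCV has them. Camera axes: x right, y down, z forward; pixel columns grow to the right and rows downward; lengths in mm; the calibration is good to about 2 mm. A picture is of the moment at which its call begins.
- job.sign_off(): hands the job in, once; it reports no verdict.
The state is a dict: "clock": time; "joint_positions": joint angles; "joint_velocities": joint speeds; "effort": joint torques, N m; "tool_pos": TCP position; "tcp_rot": TCP orientation; "force": force on the tool from outside, world axes, zero at the start; "torque": the same for the moment, N m; "gripper_width": finger opening in mm.
Only numpy, scipy, OpenCV 4.12 (cv2) and the standard library are available. Lean on these libraries where they do the work, as an engineer would, in place of code of your own. Each camera call takes 0.05 s, during which the arm holds its last target.

## Working session

There is one attempt and no reset: what is moved stays moved. The work goes in short steps, Python scripts to look and compute and a tool call to move; the robot and the scene stay as the last step left them, time stands still between calls to the robot, and variables do not carry over. Pictures are saved under pics/ and viewed, and the job is handed in when it is done.

Besides the shell and the picture viewer there is one more tool, called after "Request:" in YAML: its name, and indented under it one key for each argument. send_rows: Moves the arm, as the interface text tells. Its arguments: {"type":"object","properties":{"targets":{"type":"array","items":{"type":"array","items":{"type":"number"}}},"newtons":{"type":"number"}},"required":["targets"]}

```bash
mkdir -p pics; cat > h.py <<'E'
import numpy as np, cv2
from workcell import r,get_image,job
def snap(n,fn=None):
    d=get_image(n)
    f=d['frame']; 
    if fn: cv2.imwrite('pics/'+fn,f[:,:,::-1])
    R,_=cv2.Rodrigues(np.array(d['rvec'],float)); t=np.array(d['tvec'],float).reshape(3)
    F=f.shape[0]/2/np.tan(np.radians(d['vertical_fov'])/2)
    return dict(f=f,z=d['range_z'],R=R,t=t,F=F,cx=d['cx'],cy=d['cy'])
def cloud(d):
    v,u=np.mgrid[0:400,0:640]
    z=d['z'].astype(float)
    P=np.stack([(u-d['cx'])/d['F']*z,(v-d['cy'])/d['F']*z,z],-1)
    W=(P-d['t'])@d['R']
    W[z==0]=np.nan
    return W
def ray(d,u,v,h):
    D=d['R'].T@np.array([(u-d['cx'])/d['F'],(v-d['cy'])/d['F'],1.]);C=-d['R'].T@d['t']
    return C+D*(h-C[2])/D[2]
def proj(d,p):
    q=d['R']@np.array(p,float)+d['t'];return q[0]/q[2]*d['F']+d['cx'],q[1]/q[2]*d['F']+d['cy']
E
python3 - <<'E'
from h import *
for n in('top','side'):
    d=snap(n,n+'0.png'); print(n,d['F'],d['cx'],d['cy'],-d['R'].T@d['t'],d['R'][2])
    np.savez(n+'0.npz',**d)
print(r.read_state())
E
```

```text
top 444.4347191200809 320.66930158818985 198.04339325597854 [ 249.03227768   29.6890519  1225.58912951] [ 1.89646228e-01 -3.56063942e-04 -9.81852423e-01]
side 512.2794855746989 321.87856117929266 203.14209952153163 [   74.85017629 -1096.65820059  1004.92364263] [ 0.25723455  0.7523361  -0.6064823 ]
{'clock': 0.1, 'joint_positions': array([1.11231209e+00, 1.04646132e-01, 9.65603949e-02, 1.56390058e+00,
       3.02211550e-06, 1.35306974e+00]), 'joint_velocities': array([ 0.00142492, -0.00152635,  0.00243456,  0.00164125,  0.00120663,
        0.00160359]), 'effort': array([ 5.60142726e-03, -5.58212256e+01,  5.04718173e+01,  1.32690321e-02,
       -3.31155243e-04,  1.84082415e-05]), 'tool_pos': array([142.93532408, 582.4235956 , 230.60360307]), 'tcp_rot': array([-3.77220715e-01, -3.11846244e+00,  1.76160240e-03]), 'force': array([ 0.18347641,  0.02555185, -0.16404737]), 'torque': array([-0.02632867, -0.00929844,  0.00983914]), 'gripper_width': 84.97299033766888}
```

View pics/top0.png

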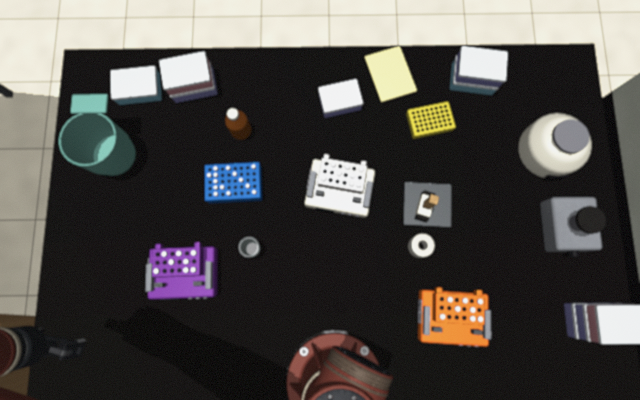

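View pics/side0.png

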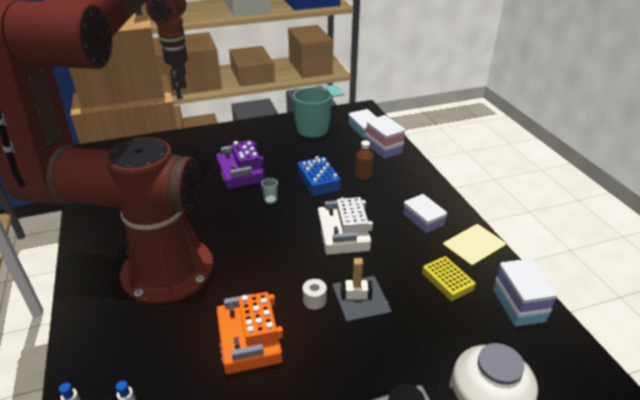

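The top view shows the white dock at about (340,186), the mat with the mallet at (428,204), the film roll at (422,245), the tip box at (340,97), the yellow rack at (431,119), and the blue rack at (232,182). Next I'll enlarge these areas.

```bash
python3 - <<'E'
from h import *
a=dict(np.load('top0.npz'));b=dict(np.load('side0.npz'))
cv2.imwrite('pics/topz.png',cv2.resize(a['f'][140:260,295:465,::-1],None,fx=4.7,fy=4.7,interpolation=cv2.INTER_CUBIC))
cv2.imwrite('pics/sidez.png',cv2.resize(b['f'][185:325,295:400,::-1],None,fx=4.2,fy=4.2,interpolation=cv2.INTER_CUBIC))
W=cloud(a)
# height map around dock & mallet
for (v,u) in [(186,340),(170,340),(204,410),(204,420),(200,434),(206,424),(245,410),(97,340),(119,431),(182,232),(160,317),(155,365),(205,340),(150,342)]:
    print((u,v),W[v,u].round(0),a['f'][v,u])
E
```

```text
(340, 186) [499. -21.  94.] [237 237 238]
(340, 170) [542. -22.  95.] [242 242 243]
(410, 204) [ 466. -221.   -1.] [118 121 124]
(420, 204) [ 458. -240.   40.] [230 230 221]
(434, 200) [ 453. -257.  123.] [209 170 115]
(424, 206) [ 447. -242.   73.] [86 72 55]
(410, 245) [ 348. -207.   38.] [102 100  97]
(340, 97) [766. -29.  49.] [241 242 243]
(431, 119) [ 705. -287.   27.] [205 193  71]
(232, 182) [523. 269.  50.] [ 56 125 207]
(317, 160) [584.  38.  45.] [211 210 196]
(365, 155) [ 611. -100.   -4.] [22 17 21]
(340, 205) [457. -23.  46.] [242 243 243]
(342, 150) [625. -34.   1.] [22 17 23]
```

View pics/topz.png

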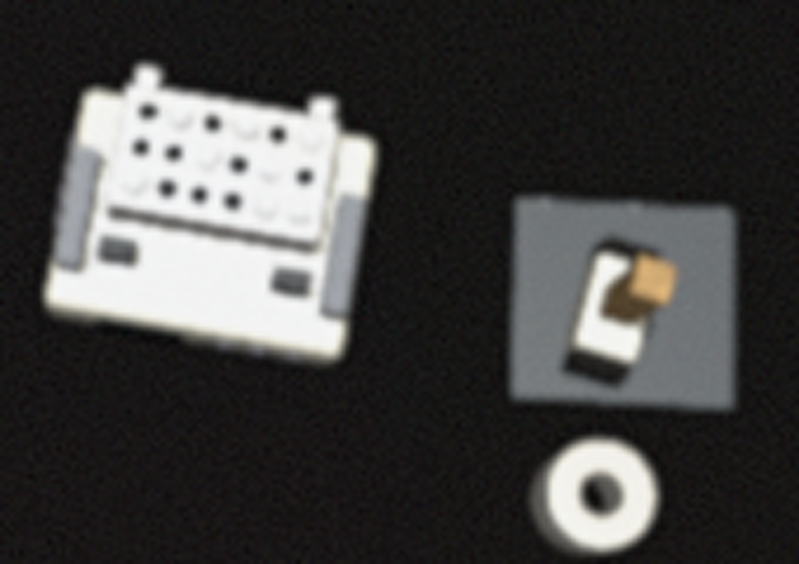

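View pics/sidez.png

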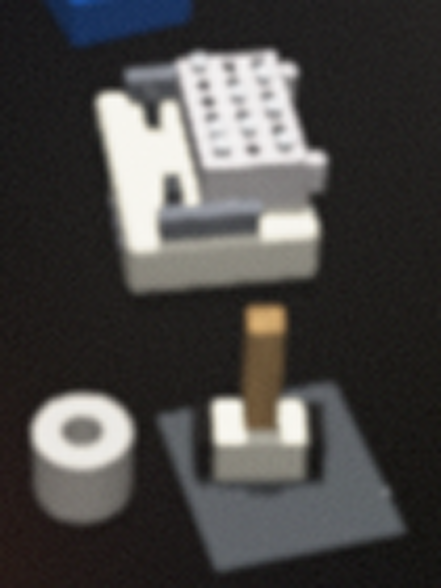

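```bash
cat > m.py <<'E'
from h import *
def rect(d,mask,h,lab):
    n,L,S,C=cv2.connectedComponentsWithStats(mask.astype(np.uint8))
    if n<2: print(lab,'none');return
    k=1+np.argmax(S[1:,4]); c=max(cv2.findContours((L==k).astype(np.uint8),cv2.RETR_EXTERNAL,cv2.CHAIN_APPROX_NONE)[0],key=len)[:,0,:]
    P=np.array([ray(d,u,v,h)[:2] for u,v in c],np.float32)
    (x,y),(w,l),an=cv2.minAreaRect(P)
    print(lab,'c',round(x,1),round(y,1),'size',round(w,1),round(l,1),'ang',round(an,1),'cent',ray(d,*C[k],h)[:2].round(1))
E
python3 - <<'E'
from m import *
for nm in('top','side'):
    d=dict(np.load(nm+'0.npz'));W=cloud(d);Z=W[...,2];X=W[...,0];Y=W[...,1]
    f=d['f'].astype(int);hsv=cv2.cvtColor(d['f'],cv2.COLOR_RGB2HSV).astype(int)
    near=(X>380)&(X<560)&(Y<-150)&(Y>-350)
    rect(d,near&(hsv[...,0]>8)&(hsv[...,0]<25)&(hsv[...,1]>70)&(f[...,0]>150),126,nm+' handletop')
    rect(d,near&(f.sum(2)>480)&(hsv[...,1]<50)&(Z>20),40,nm+' headtop')
    g=(abs(f[...,0]-118)<25)&(abs(f[...,2]-124)<25)&(Z<15)
    matm=((f.sum(2)>150)&near)
    rect(d,matm,4,nm+' mat')
    bl=(X>380)&(X<680)&(Y<120)&(Y>-150)
    rect(d,bl&(Z>20),50,nm+' dock')
    rect(d,bl&(Z>86),94,nm+' block')
    for lab,bx in [('film',(300,390,-280,-170)),('tipbox',(700,840,-120,60)),('yellow',(640,780,-380,-210)),('blue',(440,620,180,360)),('beaker',(300,420,170,300))]:
        rect(d,(X>bx[0])&(X<bx[1])&(Y>bx[2])&(Y<bx[3])&(Z>12),dict(film=50,tipbox=50,yellow=28,blue=50,beaker=70)[lab],nm+' '+lab)
E
```

```text
top handletop c 454.3 -255.9 size 20.1 23.0 ang 86.4 cent [ 455.2 -255.6]
top headtop c 455.3 -254.6 size 35.7 56.6 ang 73.2 cent [ 450.4 -249. ]
top mat c 464.9 -267.3 size 133.8 125.7 ang 86.2 cent [ 464.6 -268.2]
top dock c 511.6 -22.0 size 172.7 153.4 ang 78.8 cent [505.4 -21.6]
top block c 533.3 -27.5 size 119.8 81.6 ang 78.1 cent [529.  -26.9]
top film c 344.7 -233.1 size 57.6 66.6 ang 17.4 cent [ 344.5 -233.6]
top tipbox c 762.1 -29.3 size 90.6 113.6 ang 12.6 cent [762.6 -28.6]
top yellow c 702.8 -285.0 size 84.2 123.8 ang 11.1 cent [ 703. -285.]
top blue c 522.3 267.1 size 105.3 151.1 ang 2.3 cent [522. 268.]
top beaker c 345.4 216.7 size 52.4 46.6 ang 89.3 cent [345.9 219.9]
side handletop c 455.5 -256.8 size 21.8 17.3 ang 68.4 cent [ 455.8 -256.8]
side headtop c 456.1 -259.3 size 34.9 55.0 ang 71.5 cent [ 455.1 -259. ]
side mat c 468.9 -229.2 size 210.7 123.9 ang 86.4 cent [ 468.4 -261.9]
side dock c 513.1 -23.1 size 242.2 153.6 ang 78.9 cent [506.7 -33.1]
side block c 528.6 -32.8 size 134.1 80.5 ang 72.5 cent [528.2 -33.8]
side film c 341.3 -254.7 size 93.9 58.2 ang 71.0 cent [ 342.2 -255.3]
side tipbox c 756.8 -50.0 size 111.2 144.6 ang 11.7 cent [757.8 -51.7]
side yellow c 700.6 -294.6 size 94.2 128.8 ang 11.7 cent [ 702.3 -296.6]
side blue c 517.7 244.6 size 112.6 200.1 ang 1.7 cent [517.2 238. ]
side beaker c 335.5 181.8 size 117.7 47.6 ang 75.4 cent [338.3 183.5]
```

```bash
cat >> h.py <<'E'
from scipy.spatial.transform import Rotation as Ro
def plan(goal,yawy,s=None):
    """goal world TCP; yawy: deg direction of tool y in world (mod 180). prints turn about tool z then shift in tool axes after"""
    s=s or r.read_state()
    R=Ro.from_rotvec(s['tcp_rot']).as_matrix(); 
    cur=np.degrees(np.arctan2(R[1,1],R[0,1]))
    print('tool x',R[:,0].round(3),'y',R[:,1].round(3),'z',R[:,2].round(3),'yaw of y',cur.round(2))
    a=(yawy-cur+90)%180-90   # world ccw
    a2=a-180 if a>0 else a+180
    d=np.array(goal)-s['tool_pos']
    for t in(a,a2):
        y=np.radians(cur+t); ty=np.array([np.cos(y),np.sin(y),0]);tz=np.array([0,0,-1.]);tx=np.cross(ty,tz)
        print('turn about tool z',round(-t,2),'shift tool xyz',[round(float(d@k),2) for k in(tx,ty,tz)])
    print('q',s['joint_positions'].round(3),'tcp',s['tool_pos'].round(2),'F',s['force'].round(1),'w',round(s['gripper_width'],1),'t',s['clock'])
E
python3 - <<'E'
from h import *
plan([455.3,-256.3,200],-17)
E
```

```text
tool x [-0.971  0.238  0.   ] y [ 0.238  0.971 -0.001] z [-0.001 -0.001 -1.   ] yaw of y 76.21
turn about tool z -86.79 shift tool xyz [710.75, -543.93, 30.6]
turn about tool z 93.21 shift tool xyz [-710.75, 543.93, 30.6]
q [1.112 0.105 0.097 1.564 0.    1.353] tcp [142.94 582.42 230.6 ] F [ 0.2  0.  -0.2] w 85.0 t 0.1
```

Request:
send_rows:
  targets:
    - [0,0,0,-39,-31,0,100]
    - [0,0,0,-39,-31,0,100]
    - [0,0,0,-39,-31,0,100]
    - [0,0,0,-39,-31,0,100]
    - [0,0,0,-39,-31,0,100]
    - [0,0,0,-39,-31,0,100]
    - [0,0,0,-39,-31,0,100]
    - [0,0,0,-39,-31,0,100]
    - [0,0,0,-39,-31,0,100]
    - [0,0,0,-39,-31,0,100]
    - [0,0,0,-40,-29,0,100]

```text
clock: 1.48
tool_pos: [480.5, 149.5, 231.1]
tcp_rot: [-0.378, -3.119, -0.0]
force: [-0.3, 0.4, 1.0]
gripper_width: 85.3
```

Request:
send_rows:
  targets:
    - [0,0,0,-9,-50,0,100]
    - [0,0,0,-9,-50,0,100]
    - [0,0,0,-9,-50,0,100]
    - [0,0,0,-9,-50,0,100]
    - [0,0,0,-9,-50,0,100]
    - [0,0,0,-9,-50,0,100]
    - [0,0,0,-9,-50,0,100]
    - [0,0,0,-9,-50,0,100]

```text
clock: 2.48
tool_pos: [453.9, -256.3, 231.0]
tcp_rot: [-0.378, -3.119, -0.001]
force: [0.4, 0.4, 0.8]
gripper_width: 85.0
```

Request:
send_rows:
  targets:
    - [0,0,10,0,0,0,100]
    - [0,0,10,0,0,0,100]
    - [0,0,10,0,0,0,100]
    - [0,0,10,0,0,0,100]
    - [0,0,10,0,0,0,100]
    - [0,0,10,0,0,0,100]
    - [0,0,10,0,0,0,100]
    - [0,0,10,0,0,0,100]
    - [0,0,10,0,0,0,100]

```text
clock: 3.6
tool_pos: [454.2, -254.5, 230.9]
tcp_rot: [-2.477, -1.931, 0.0]
force: [-0.2, 0.0, -0.1]
gripper_width: 85.3
```

```bash
python3 - <<'E'
from m import *
# refine: handle yaw/centre from edges; dock frame
plan([455.3,-256.3,75],-17)
d=dict(np.load('top0.npz'));W=cloud(d);X,Y,Z=[W[...,i] for i in range(3)]
f=d['f'].astype(int)
bl=(X>380)&(X<680)&(Y<120)&(Y>-150)
# dark strips (mallet ends) via side & top: mallet dark rubber ends not used. head white axis via PCA
hsv=cv2.cvtColor(d['f'],cv2.COLOR_RGB2HSV).astype(int)
# dock body edges: points of height map in dock frame
# lugs: mask Z>70 -> top height 86, look at rear protrusions
yaw=np.radians(-11.3)
m=bl&(Z>78)
P=W[m][:,:2]; o=np.array([512,-22.])
c,s=np.cos(yaw),np.sin(yaw); q=(P-o)@np.array([[c,-s],[s,c]])
for lo in range(-65,66,5):
    k=(q[:,1]>=lo)&(q[:,1]<lo+5)
    if k.any(): print(lo,q[k,0].min().round(1),q[k,0].max().round(1),end=' | ')
E
```

```text
tool x [0.244 0.97  0.   ] y [ 0.97  -0.244 -0.001] z [-0.001  0.001 -1.   ] yaw of y -14.13
turn about tool z 2.87 shift tool xyz [-1.38, 1.59, 155.86]
turn about tool z -177.13 shift tool xyz [1.38, -1.59, 155.86]
q [-0.762 -0.137 -0.142  1.566  0.     1.055] tcp [ 454.18 -254.51  230.86] F [-0.2  0.  -0.1] w 85.3 t 3.6
-65 -14.5 50.1 | -60 -31.5 65.7 | -55 -17.1 65.1 | -50 -17.3 63.0 | -45 -34.8 52.3 | -40 -17.5 51.3 | -35 -16.8 52.5 | -30 -17.4 53.6 | -25 -17.1 51.8 | -20 -17.0 50.8 | -15 -16.7 52.9 | -10 -17.1 51.7 | -5 -17.1 53.0 | 0 -17.0 51.7 | 5 -17.4 52.2 | 10 -17.2 51.0 | 15 -16.7 52.8 | 20 -18.2 51.8 | 25 -16.5 53.2 | 30 -16.8 52.5 | 35 -17.2 51.0 | 40 -31.4 63.9 | 45 -38.0 64.7 | 50 -17.2 64.7 | 55 -39.6 51.8 |
```

Request:
send_rows:
  targets:
    - [0,0,2.9,0,0,0,100]
    - [0,0,0,-1.4,1.6,20,100]
    - [0,0,0,0,0,35,100]
    - [0,0,0,0,0,40,100]
    - [0,0,0,0,0,35,100]
    - [0,0,0,0,0,18,100]
    - [0,0,0,0,0,8,100]
    - [0,0,0,0,0,0,100]

```text
clock: 4.6
tool_pos: [455.7, -256.6, 75.5]
tcp_rot: [2.52, 1.876, 0.0]
force: [0.3, -0.4, 0.1]
gripper_width: 85.0
```

```bash
python3 - <<'E'
from h import *
d=snap('side');t=snap('top')
np.savez('s1.npz',**d)
A=cv2.resize(d['f'][215:335,320:400,::-1],None,fx=4.5,fy=4.5,interpolation=cv2.INTER_CUBIC)
B=cv2.resize(t['f'][160:260,385:465,::-1],None,fx=4.5,fy=4.5,interpolation=cv2.INTER_CUBIC)
B=cv2.copyMakeBorder(B,0,A.shape[0]-B.shape[0],0,0,0);cv2.imwrite('pics/g1.png',np.hstack([A,B]))
E
```

```text
(no output)
```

View pics/g1.png

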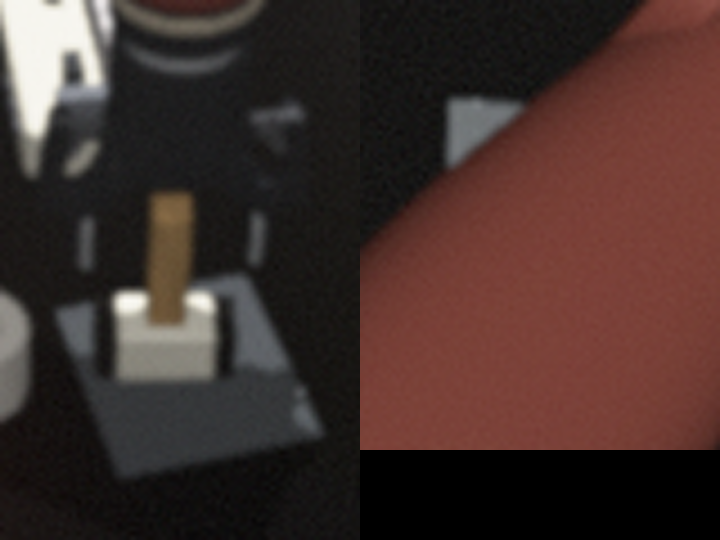

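The side view shows the handle midway between the two pads (zoomed columns 85 and 257, handle at 171). Now I'll grip it.

Request:
send_rows:
  targets:
    - [0,0,0,0,0,0,50]
    - [0,0,0,0,0,0,25]
    - [0,0,0,0,0,0,10]
    - [0,0,0,0,0,0,0]
    - [0,0,0,0,0,0,0]
    - [0,0,0,0,0,0,0]
    - [0,0,0,0,0,0,0]
  newtons: 110

```text
clock: 5.58
tool_pos: [455.7, -256.6, 75.6]
tcp_rot: [2.52, 1.875, 0.0]
force: [2.2, -0.7, 3.5]
gripper_width: 20.6
```

Request:
send_rows:
  targets:
    - [0,0,0,0,0,-4,0]
    - [0,0,0,0,0,-10,0]
    - [0,0,0,0,0,-15,0]
    - [0,0,0,0,0,-15,0]
    - [0,0,0,0,0,-10,0]
    - [0,0,0,0,0,-4,0]
    - [0,0,0,0,0,0,0]

```text
clock: 6.45
tool_pos: [455.5, -256.5, 133.4]
tcp_rot: [2.52, 1.875, 0.0]
force: [0.0, -0.4, -3.2]
gripper_width: 20.4
```

```bash
python3 - <<'E'
from h import *
d=snap('side','l1.png');t=snap('top')
np.savez('s2.npz',**d)
A=cv2.resize(d['f'][180:320,300:420,::-1],None,fx=4.2,fy=4.2,interpolation=cv2.INTER_CUBIC)
cv2.imwrite('pics/l1z.png',A)
plan([619.7,-97.8,131.5],-11.3)
E
```

```text
tool x [0.287 0.958 0.   ] y [ 0.958 -0.287 -0.001] z [-0.001  0.001 -1.   ] yaw of y -16.7
turn about tool z -5.4 shift tool xyz [187.59, 130.17, 1.27]
turn about tool z 174.6 shift tool xyz [-187.59, -130.17, 1.27]
q [-0.763 -0.128 -0.312  1.388  0.     1.099] tcp [ 455.3  -256.24  132.77] F [ 0.3 -0.4 -4. ] w 20.8 t 6.55
```

View pics/l1z.png

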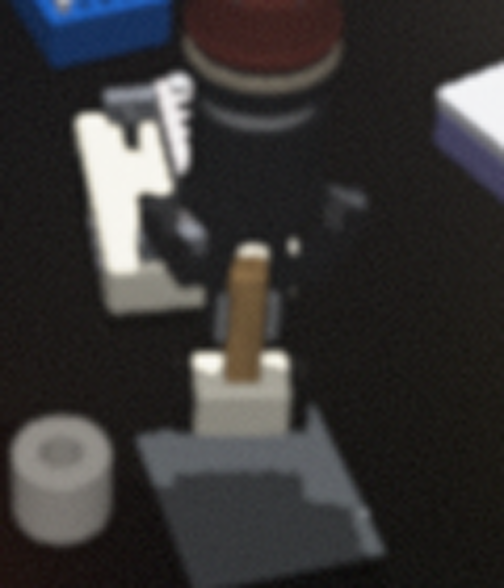

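The mallet is held upright and clear of the mat. Next I'll move it behind the right lug.

Request:
send_rows:
  targets:
    - [0,0,-2.7,0,0,0,0]
    - [0,0,-2.7,0,0,0,0]
    - [0,0,0,8.2,5.7,0,0]
    - [0,0,0,16.4,11.4,0,0]
    - [0,0,0,24.7,17.1,0,0]
    - [0,0,0,29.6,20.6,0,0]
    - [0,0,0,29.6,20.6,0,0]
    - [0,0,0,29.6,20.6,0,0]
    - [0,0,0,24.7,17.1,0,0]
    - [0,0,0,16.4,11.4,1,0]
    - [0,0,0,8.2,5.7,0,0]
    - [0,0,0,0,0,0,0]

```text
clock: 8.05
tool_pos: [620.0, -97.7, 132.0]
tcp_rot: [-2.428, -1.992, -0.0]
force: [0.1, 0.4, -3.8]
gripper_width: 21.0
```

```bash
python3 - <<'E'
from h import *
d=snap('side');t=snap('top')
A=cv2.resize(d['f'][170:290,300:440,::-1],None,fx=4.2,fy=4.2,interpolation=cv2.INTER_CUBIC)
cv2.imwrite('pics/p1.png',A)
plan([619.7,-97.8,131.5],-11.3)
E
```

```text
tool x [0.196 0.981 0.   ] y [ 0.981 -0.196 -0.   ] z [-0.  0. -1.] yaw of y -11.32
turn about tool z -0.02 shift tool xyz [0.69, -0.0, 0.74]
turn about tool z 179.98 shift tool xyz [-0.69, 0.0, 0.74]
q [-0.366  0.191  0.013  1.392  0.     1.403] tcp [619.57 -98.48 132.24] F [ 0.1  0.3 -2.8] w 21.0 t 8.15
```

View pics/p1.png

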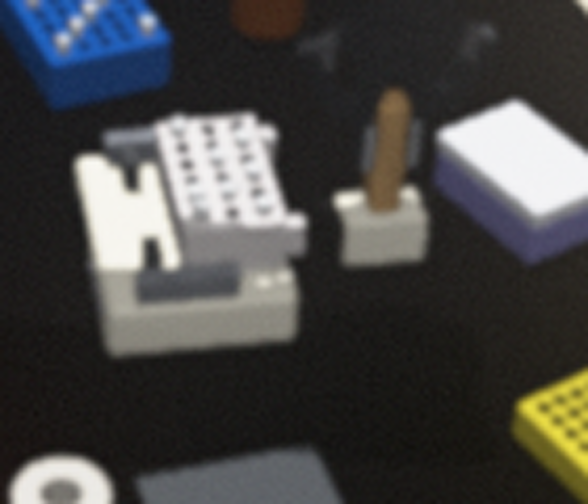

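Request:
send_rows:
  targets:
    - [0,0,0,0,-4,1,0]
    - [0,0,0,0,-4,1,0]
    - [0,0,0,0,-3,0,0]
    - [0,0,0,0,-1,0,0]
    - [0,0,0,0,0,0,0]

```text
clock: 8.78
tool_pos: [608.7, -96.1, 130.7]
tcp_rot: [2.428, 1.991, 0.001]
force: [3.1, -1.5, -3.5]
gripper_width: 21.1
```

Request:
send_rows:
  targets:
    - [0,0,0,0,-1,0,0]

```text
clock: 8.9
tool_pos: [608.4, -96.1, 130.9]
tcp_rot: [2.428, 1.99, 0.003]
force: [7.5, -2.7, -3.8]
gripper_width: 20.4
```

Request:
send_rows:
  targets:
    - [0,0,0,0,-1,0,0]

```text
clock: 9.02
tool_pos: [608.1, -96.0, 131.2]
tcp_rot: [2.427, 1.99, 0.004]
force: [10.4, -1.9, -3.8]
gripper_width: 20.4
```

Request:
send_rows:
  targets:
    - [0,0,0,0,-1,0,0]

```text
clock: 9.15
tool_pos: [607.8, -96.0, 131.5]
tcp_rot: [2.426, 1.989, 0.006]
force: [13.4, -3.8, -4.1]
gripper_width: 20.9
```

Request:
send_rows:
  targets:
    - [0,0,0,0,-1,0,0]

```text
clock: 9.28
tool_pos: [607.4, -96.0, 131.8]
tcp_rot: [2.425, 1.988, 0.007]
force: [14.6, -2.8, -3.7]
gripper_width: 20.7
```

Request:
send_rows:
  targets:
    - [0,0,0,0,-1,0,0]

```text
clock: 9.4
tool_pos: [606.6, -96.1, 131.9]
tcp_rot: [2.424, 1.988, 0.007]
force: [14.8, -4.3, -5.7]
gripper_width: 21.1
```

Request:
send_rows:
  targets:
    - [0,0,0,0,-1,0,0]

```text
clock: 9.52
tool_pos: [605.8, -96.2, 132.0]
tcp_rot: [2.424, 1.987, 0.007]
force: [14.3, -5.9, -5.7]
gripper_width: 21.1
```

Request:
send_rows:
  targets:
    - [0,0,0,0,-1,0,0]

```text
clock: 9.65
tool_pos: [604.9, -96.3, 132.1]
tcp_rot: [2.424, 1.987, 0.007]
force: [16.1, -7.2, -5.7]
gripper_width: 20.8
```

Request:
send_rows:
  targets:
    - [0,0,0,0,-1,0,0]

```text
clock: 9.78
tool_pos: [604.1, -96.4, 132.2]
tcp_rot: [2.423, 1.986, 0.007]
force: [17.2, -8.0, -5.7]
gripper_width: 21.0
```

Request:
send_rows:
  targets:
    - [0,0,0,0,8,0,0]
    - [0,0,0,0,12,0,0]
    - [0,0,0,15,0,0,0]
    - [0,0,0,35,0,0,0]
    - [0,0,0,35,0,0,0]
    - [0,0,0,15,0,0,0]
    - [0,0,0,0,0,0,0]

```text
clock: 10.65
tool_pos: [639.1, 1.1, 130.0]
tcp_rot: [-2.427, -1.994, 0.001]
force: [0.3, -0.9, -3.1]
gripper_width: 20.9
```

```bash
python3 - <<'E'
from h import *
d=snap('side');t=snap('top')
A=cv2.resize(d['f'][170:290,300:440,::-1],None,fx=4.2,fy=4.2,interpolation=cv2.INTER_CUBIC)
cv2.imwrite('pics/p2.png',A)
ex=np.array([.9806,-.1959,0]);ey=np.array([.1959,.9806,0]);L=np.array([585.4,11.1,131])
plan(L+55*ex,-11.3)
W=cloud(t);m=(abs(W[...,0]-520)<100)&(abs(W[...,1]+20)<90)&(W[...,2]>86)
q=W[m][:,:2]-[512,-22];x=q@ex[:2];y=q@ey[:2]
for lo in range(-65,66,10):
    k=(y>=lo)&(y<lo+10)
    if k.any():print(lo,np.sort(x[k])[:4].round(1),x[k].max().round(1))
E
```

```text
tool x [ 0.196  0.981 -0.   ] y [ 0.981 -0.196 -0.   ] z [-0.001 -0.    -1.   ] yaw of y -11.3
turn about tool z 0.0 shift tool xyz [0.88, -0.03, -0.87]
turn about tool z -180.0 shift tool xyz [-0.88, 0.03, -0.87]
q [-0.205  0.228  0.051  1.394 -0.     1.563] tcp [ 6.3919e+02 -5.5000e-01  1.3013e+02] F [ 0.2  0.6 -3.1] w 20.5 t 10.75
-65 [-18.5 -18.2 -16.5 -16.4] 61.7
-55 [-19.6 -18.7 -18.7 -18.1] 61.4
-45 [-18.7 -18.3 -17.1 -16.8] 52.5
-35 [30.7 33.2 36.4 37.2] 51.3
-25 [-89.  -88.5 -87.7 -87.3] -61.7
-15 [-92.2 -92.  -91.8 -91.3] 111.4
-5 [-94.5 -94.1 -93.2 -93.1] 110.8
5 [-96.1 -95.8 -95.8 -95.4] 108.6
15 [-98.3 -98.2 -97.7 -97.5] 106.5
25 [-100.1  -99.8  -99.2  -99.1] 103.9
35 [-102.4 -101.7 -101.5 -101.4] 102.7
45 [-103.5 -103.5 -103.2 -103.1] 100.9
55 [-105.8 -105.4 -105.4 -105.2] 98.6
65 [-107.8 -107.2 -106.4 -106.4] 96.9
```

View pics/p2.png

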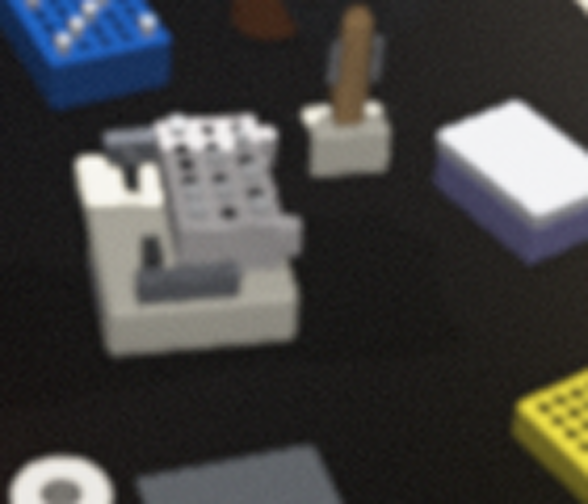

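Request:
send_rows:
  targets:
    - [0,0,0,0,-5,0,0]
    - [0,0,0,0,-4,0,0]
    - [0,0,0,0,-2,0,0]
    - [0,0,0,0,-1,0,0]
    - [0,0,0,0,-1,0,0]
    - [0,0,0,0,-1,0,0]

```text
clock: 11.5
tool_pos: [627.2, 2.1, 131.1]
tcp_rot: [2.427, 1.99, 0.003]
force: [7.5, -2.7, -3.3]
gripper_width: 20.4
```

Request:
send_rows:
  targets:
    - [0,0,0,0,-1,0,0]
    - [0,0,0,0,-1,0,0]

```text
clock: 11.75
tool_pos: [626.6, 2.2, 131.6]
tcp_rot: [2.426, 1.988, 0.007]
force: [12.2, -3.1, -4.6]
gripper_width: 20.7
```

Request:
send_rows:
  targets:
    - [0,0,0,0,-1,0,0]

```text
clock: 11.88
tool_pos: [626.1, 2.4, 131.8]
tcp_rot: [2.425, 1.988, 0.008]
force: [13.9, -2.5, -4.7]
gripper_width: 21.0
```

Request:
send_rows:
  targets:
    - [0,0,0,0,-1,0,0]

```text
clock: 12.0
tool_pos: [625.4, 2.7, 131.9]
tcp_rot: [2.425, 1.988, 0.009]
force: [14.5, -1.6, -4.6]
gripper_width: 20.4
```

Request:
send_rows:
  targets:
    - [0,0,0,0,-1,0,0]
    - [0,0,0,0,-1,0,0]

```text
clock: 12.25
tool_pos: [623.9, 3.5, 132.1]
tcp_rot: [2.425, 1.988, 0.011]
force: [16.7, 0.2, -5.3]
gripper_width: 21.0
```

Request:
send_rows:
  targets:
    - [0,0,0,0,-1,0,0]

```text
clock: 12.38
tool_pos: [623.2, 3.9, 132.2]
tcp_rot: [2.425, 1.988, 0.012]
force: [16.8, 1.6, -6.3]
gripper_width: 20.4
```

Request:
send_rows:
  targets:
    - [0,0,0,0,-1,0,0]

```text
clock: 12.5
tool_pos: [622.4, 4.3, 132.3]
tcp_rot: [2.425, 1.988, 0.013]
force: [18.4, 2.9, -6.0]
gripper_width: 21.0
```

Request:
send_rows:
  targets:
    - [0,0,0,0,-1,0,0]

```text
clock: 12.62
tool_pos: [621.7, 4.7, 132.4]
tcp_rot: [2.424, 1.988, 0.015]
force: [18.6, 3.7, -6.0]
gripper_width: 20.7
```

Request:
send_rows:
  targets:
    - [0,0,0,0,9,0,0]
    - [0,0,0,0,14,0,0]
    - [0,0,0,-15,0,0,0]
    - [0,0,0,-35,0,0,0]
    - [0,0,0,-35,-4,0,0]
    - [0,0,0,-15,-4,0,0]
    - [0,0,0,0,-3,0,0]
    - [0,0,0,0,-1,0,0]

```text
clock: 13.62
tool_pos: [607.9, -95.1, 130.3]
tcp_rot: [-2.428, -1.992, -0.0]
force: [0.2, -0.8, -3.1]
gripper_width: 21.1
```

Request:
send_rows:
  targets:
    - [0,0,0,0,-1,0,0]
    - [0,0,0,0,-1,0,0]
    - [0,0,0,0,-1,0,0]
    - [0,0,0,0,-1,0,0]

```text
clock: 14.12
tool_pos: [605.5, -95.0, 130.9]
tcp_rot: [2.428, 1.991, 0.004]
force: [7.2, 1.5, -3.3]
gripper_width: 20.7
```

Request:
send_rows:
  targets:
    - [0,0,0,0,-1,0,0]
    - [0,0,0,0,-1,0,0]

```text
clock: 14.38
tool_pos: [604.9, -94.9, 131.5]
tcp_rot: [2.426, 1.99, 0.007]
force: [11.9, 0.4, -4.2]
gripper_width: 20.4
```

Request:
send_rows:
  targets:
    - [0,0,0,0,-1,0,0]
    - [0,0,0,0,-1,0,0]
    - [0,0,0,0,-1,0,0]

```text
clock: 14.75
tool_pos: [602.6, -95.1, 131.8]
tcp_rot: [2.424, 1.988, 0.007]
force: [14.7, -3.5, -6.1]
gripper_width: 20.7
```

Request:
send_rows:
  targets:
    - [0,0,0,0,-1,0,0]

```text
clock: 14.88
tool_pos: [601.9, -95.2, 131.9]
tcp_rot: [2.424, 1.987, 0.007]
force: [14.7, -5.1, -5.7]
gripper_width: 20.8
```

Request:
send_rows:
  targets:
    - [0,0,0,0,-1,0,0]

```text
clock: 15.0
tool_pos: [601.0, -95.3, 132.0]
tcp_rot: [2.424, 1.987, 0.007]
force: [14.9, -4.5, -5.8]
gripper_width: 20.6
```

Request:
send_rows:
  targets:
    - [0,0,0,0,-1,0,0]

```text
clock: 15.12
tool_pos: [600.2, -95.4, 132.1]
tcp_rot: [2.423, 1.986, 0.007]
force: [15.4, -7.2, -6.3]
gripper_width: 20.6
```

Request:
send_rows:
  targets:
    - [0,0,0,0,-1,0,0]

```text
clock: 15.25
tool_pos: [599.5, -95.5, 132.3]
tcp_rot: [2.423, 1.985, 0.007]
force: [16.5, -7.4, -6.3]
gripper_width: 21.2
```

Request:
send_rows:
  targets:
    - [0,0,0,0,-0.7,0,0]

```text
clock: 15.38
tool_pos: [599.0, -95.5, 132.4]
tcp_rot: [2.422, 1.985, 0.008]
force: [17.8, -7.3, -6.4]
gripper_width: 20.8
```

Request:
send_rows:
  targets:
    - [0,0,0,0,8.7,0,0]
    - [0,0,0,0,14,0,0]
    - [0,0,0,15,0,0,0]
    - [0,0,0,35,0,0,0]
    - [0,0,0,35,-3,0,0]
    - [0,0,0,15,-4,0,0]
    - [0,0,0,0,-3,0,0]
    - [0,0,0,0,-1,0,0]

```text
clock: 16.38
tool_pos: [625.3, 2.0, 130.3]
tcp_rot: [2.43, 1.992, -0.001]
force: [-0.3, 1.2, -2.7]
gripper_width: 20.7
```

Request:
send_rows:
  targets:
    - [0,0,0,0,-1,0,0]
    - [0,0,0,0,-1,0,0]
    - [0,0,0,0,-1,0,0]
    - [0,0,0,0,-1,0,0]

```text
clock: 16.88
tool_pos: [622.8, 2.8, 130.8]
tcp_rot: [2.428, 1.99, 0.002]
force: [6.6, -2.3, -3.1]
gripper_width: 21.2
```

Request:
send_rows:
  targets:
    - [0,0,0,0,-1,0,0]
    - [0,0,0,0,-1,0,0]

```text
clock: 17.12
tool_pos: [622.2, 2.9, 131.4]
tcp_rot: [2.426, 1.989, 0.005]
force: [10.1, -4.3, -3.7]
gripper_width: 21.2
```

Request:
send_rows:
  targets:
    - [0,0,0,0,-1,0,0]
    - [0,0,0,0,-1,0,0]
    - [0,0,0,0,-1,0,0]

```text
clock: 17.5
tool_pos: [620.4, 3.6, 131.9]
tcp_rot: [2.425, 1.988, 0.009]
force: [14.8, -1.3, -5.3]
gripper_width: 20.8
```

Request:
send_rows:
  targets:
    - [0,0,0,0,-1,0,0]
    - [0,0,0,0,-1,0,0]

```text
clock: 17.75
tool_pos: [618.9, 4.5, 132.0]
tcp_rot: [2.425, 1.988, 0.011]
force: [16.1, -0.0, -5.8]
gripper_width: 20.3
```

Request:
send_rows:
  targets:
    - [0,0,0,0,-1,0,0]

```text
clock: 17.88
tool_pos: [618.2, 4.8, 132.1]
tcp_rot: [2.425, 1.988, 0.012]
force: [17.9, 1.5, -6.4]
gripper_width: 20.9
```

Request:
send_rows:
  targets:
    - [0,0,0,0,-1,0,0]

```text
clock: 18.0
tool_pos: [617.5, 5.3, 132.2]
tcp_rot: [2.425, 1.988, 0.013]
force: [18.9, 2.2, -5.5]
gripper_width: 20.8
```

Request:
send_rows:
  targets:
    - [0,0,0,0,7,0,0]
    - [0,0,0,0,14,0,0]
    - [0,0,0,-15,0,0,0]
    - [0,0,0,-35,0,0,0]
    - [0,0,0,-35,-3,0,0]
    - [0,0,0,-15,-4,0,0]
    - [0,0,0,0,-3,0,0]
    - [0,0,0,0,-1,0,0]

```text
clock: 19.0
tool_pos: [603.0, -94.1, 130.3]
tcp_rot: [-2.428, -1.992, -0.0]
force: [-0.4, -0.1, -2.7]
gripper_width: 20.5
```

Request:
send_rows:
  targets:
    - [0,0,0,0,-1,0,0]
    - [0,0,0,0,-1,0,0]
    - [0,0,0,0,-1,0,0]
    - [0,0,0,0,-1,0,0]

```text
clock: 19.5
tool_pos: [600.7, -93.9, 130.9]
tcp_rot: [2.427, 1.991, 0.004]
force: [7.3, 0.4, -3.2]
gripper_width: 20.8
```

Request:
send_rows:
  targets:
    - [0,0,0,0,-1,0,0]
    - [0,0,0,0,-1,0,0]

```text
clock: 19.75
tool_pos: [600.1, -93.9, 131.5]
tcp_rot: [2.426, 1.99, 0.007]
force: [12.9, 0.4, -4.3]
gripper_width: 20.8
```

Request:
send_rows:
  targets:
    - [0,0,0,0,-1,0,0]

```text
clock: 19.88
tool_pos: [599.4, -93.9, 131.6]
tcp_rot: [2.425, 1.989, 0.008]
force: [13.4, -0.6, -5.2]
gripper_width: 20.5
```

Request:
send_rows:
  targets:
    - [0,0,0,0,-1,0,0]

```text
clock: 20.0
tool_pos: [598.6, -94.0, 131.7]
tcp_rot: [2.425, 1.988, 0.008]
force: [14.0, -2.9, -5.2]
gripper_width: 20.6
```

Request:
send_rows:
  targets:
    - [0,0,0,0,-1,0,0]

```text
clock: 20.12
tool_pos: [597.8, -94.1, 131.8]
tcp_rot: [2.424, 1.988, 0.008]
force: [14.1, -3.2, -5.2]
gripper_width: 20.5
```

Request:
send_rows:
  targets:
    - [0,0,0,0,-1,0,0]

```text
clock: 20.25
tool_pos: [597.0, -94.2, 131.9]
tcp_rot: [2.424, 1.987, 0.008]
force: [14.6, -4.8, -4.9]
gripper_width: 20.5
```

Request:
send_rows:
  targets:
    - [0,0,0,0,-1,0,0]

```text
clock: 20.38
tool_pos: [596.2, -94.3, 132.1]
tcp_rot: [2.424, 1.987, 0.007]
force: [15.6, -5.2, -4.6]
gripper_width: 20.6
```

Request:
send_rows:
  targets:
    - [0,0,0,0,-1,0,0]

```text
clock: 20.5
tool_pos: [595.4, -94.4, 132.2]
tcp_rot: [2.423, 1.986, 0.007]
force: [16.1, -6.2, -5.4]
gripper_width: 20.8
```

Request:
send_rows:
  targets:
    - [0,0,0,0,-0.7,0,0]

```text
clock: 20.62
tool_pos: [595.0, -94.4, 132.3]
tcp_rot: [2.423, 1.986, 0.008]
force: [17.2, -6.3, -6.2]
gripper_width: 20.8
```

Request:
send_rows:
  targets:
    - [0,0,0,0,7.7,0,0]
    - [0,0,0,0,14,0,0]
    - [0,0,0,15,0,0,0]
    - [0,0,0,35,0,0,0]
    - [0,0,0,35,-3,0,0]
    - [0,0,0,15,-4,0,0]
    - [0,0,0,0,-3,0,0]
    - [0,0,0,0,-1,0,0]

```text
clock: 21.62
tool_pos: [620.4, 3.0, 130.2]
tcp_rot: [-2.43, -1.992, 0.001]
force: [0.1, -0.8, -2.3]
gripper_width: 20.5
```

Request:
send_rows:
  targets:
    - [0,0,0,0,-1,0,0]
    - [0,0,0,0,-1,0,0]
    - [0,0,0,0,-1,0,0]
    - [0,0,0,0,-1,0,0]

```text
clock: 22.12
tool_pos: [618.3, 3.5, 131.0]
tcp_rot: [2.427, 1.989, 0.003]
force: [7.2, -3.8, -3.7]
gripper_width: 20.5
```

Request:
send_rows:
  targets:
    - [0,0,0,0,-1,0,0]
    - [0,0,0,0,-1,0,0]

```text
clock: 22.38
tool_pos: [617.6, 3.7, 131.6]
tcp_rot: [2.426, 1.988, 0.006]
force: [10.9, -3.8, -4.8]
gripper_width: 21.1
```

Request:
send_rows:
  targets:
    - [0,0,0,0,-1,0,0]

```text
clock: 22.5
tool_pos: [617.1, 3.9, 131.7]
tcp_rot: [2.426, 1.988, 0.007]
force: [13.1, -3.1, -5.9]
gripper_width: 20.9
```

Request:
send_rows:
  targets:
    - [0,0,0,0,-1,0,0]

```text
clock: 22.62
tool_pos: [616.4, 4.2, 131.8]
tcp_rot: [2.425, 1.987, 0.008]
force: [14.2, -2.2, -5.8]
gripper_width: 20.6
```

Request:
send_rows:
  targets:
    - [0,0,0,0,-1,0,0]

```text
clock: 22.75
tool_pos: [615.6, 4.6, 131.9]
tcp_rot: [2.425, 1.988, 0.009]
force: [14.1, -1.0, -5.4]
gripper_width: 20.9
```

Request:
send_rows:
  targets:
    - [0,0,0,0,-1,0,0]

```text
clock: 22.88
tool_pos: [614.9, 5.1, 132.0]
tcp_rot: [2.425, 1.988, 0.011]
force: [15.6, 0.9, -5.8]
gripper_width: 20.6
```

Request:
send_rows:
  targets:
    - [0,0,0,0,-1,0,0]

```text
clock: 23.0
tool_pos: [614.2, 5.4, 132.1]
tcp_rot: [2.425, 1.988, 0.012]
force: [16.2, 0.2, -6.6]
gripper_width: 21.0
```

Request:
send_rows:
  targets:
    - [0,0,0,0,-1,0,0]

```text
clock: 23.12
tool_pos: [613.4, 5.8, 132.2]
tcp_rot: [2.425, 1.988, 0.013]
force: [18.7, 2.0, -5.8]
gripper_width: 20.9
```

Request:
send_rows:
  targets:
    - [0,0,0,0,-0.7,0,0]

```text
clock: 23.25
tool_pos: [613.2, 5.9, 132.4]
tcp_rot: [2.424, 1.988, 0.014]
force: [20.0, 1.4, -6.0]
gripper_width: 20.7
```

Request:
send_rows:
  targets:
    - [0,0,0,0,7.7,0,0]
    - [0,0,0,0,14,0,0]
    - [0,0,0,-15,0,0,0]
    - [0,0,0,-35,0,0,0]
    - [0,0,0,-35,-3,0,0]
    - [0,0,0,-15,-5,0,0]
    - [0,0,0,0,-3,0,0]
    - [0,0,0,0,-1,0,0]

```text
clock: 24.25
tool_pos: [598.1, -93.1, 130.3]
tcp_rot: [-2.429, -1.992, -0.0]
force: [1.4, 0.4, -3.2]
gripper_width: 21.0
```

```bash
python3 - <<'E'
from h import *
d=snap('side')
A=cv2.resize(d['f'][175:275,305:415,::-1],None,fx=6,fy=6,interpolation=cv2.INTER_CUBIC)
cv2.imwrite('pics/p3.png',A)
E
```

View pics/p3.png

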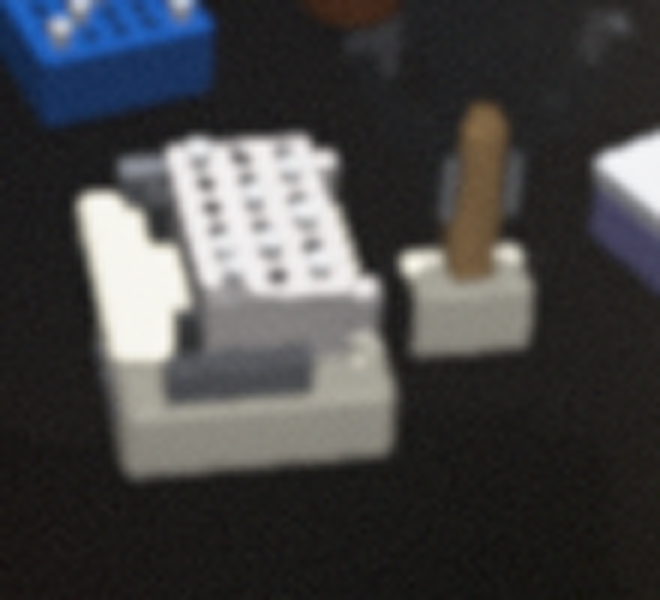

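Block is close to the posts now; the mallet is at the right lug again and I'll continue tapping there.

Request:
send_rows:
  targets:
    - [0,0,0,0,-1,0,0]
    - [0,0,0,0,-1,0,0]
    - [0,0,0,0,-1,0,0]

```text
clock: 24.68
tool_pos: [596.6, -93.0, 130.8]
tcp_rot: [2.427, 1.992, 0.004]
force: [6.7, 0.3, -3.2]
gripper_width: 21.2
```

Request:
send_rows:
  targets:
    - [0,0,0,0,-1,0,0]
    - [0,0,0,0,-1,0,0]

```text
clock: 24.92
tool_pos: [596.0, -93.0, 131.4]
tcp_rot: [2.426, 1.99, 0.007]
force: [12.1, 0.2, -4.5]
gripper_width: 20.9
```

Request:
send_rows:
  targets:
    - [0,0,0,0,-1,0,0]

```text
clock: 25.05
tool_pos: [595.5, -93.0, 131.6]
tcp_rot: [2.425, 1.989, 0.008]
force: [13.4, -0.2, -4.5]
gripper_width: 20.8
```

Request:
send_rows:
  targets:
    - [0,0,0,0,-1,0,0]

```text
clock: 25.18
tool_pos: [594.7, -93.1, 131.7]
tcp_rot: [2.425, 1.989, 0.008]
force: [13.8, -1.7, -5.2]
gripper_width: 20.6
```

Request:
send_rows:
  targets:
    - [0,0,0,0,-1,0,0]

```text
clock: 25.3
tool_pos: [594.2, -93.1, 132.0]
tcp_rot: [2.424, 1.988, 0.009]
force: [16.1, -1.0, -5.7]
gripper_width: 20.6
```

Request:
send_rows:
  targets:
    - [0,0,0,0,-1,0,0]

```text
clock: 25.42
tool_pos: [593.9, -93.1, 132.3]
tcp_rot: [2.423, 1.987, 0.011]
force: [19.6, -2.0, -6.1]
gripper_width: 20.9
```

Request:
send_rows:
  targets:
    - [0,0,0,0,-0.7,0,0]

```text
clock: 25.55
tool_pos: [593.7, -93.1, 132.5]
tcp_rot: [2.422, 1.986, 0.012]
force: [20.4, -1.9, -6.5]
gripper_width: 20.7
```

Request:
send_rows:
  targets:
    - [0,0,0,0,7.7,0,0]
    - [0,0,0,0,14,0,0]
    - [0,0,0,15,0,0,0]
    - [0,0,0,35,0,0,0]
    - [0,0,0,35,-3,0,0]
    - [0,0,0,15,-5,0,0]
    - [0,0,0,0,-3,0,0]
    - [0,0,0,0,-1,0,0]

```text
clock: 26.55
tool_pos: [617.5, 3.6, 130.3]
tcp_rot: [2.43, 1.992, -0.001]
force: [0.5, -0.4, -3.1]
gripper_width: 20.7
```

Request:
send_rows:
  targets:
    - [0,0,0,0,-1,0,0]
    - [0,0,0,0,-1,0,0]
    - [0,0,0,0,-1,0,0]
    - [0,0,0,0,-1,0,0]

```text
clock: 27.05
tool_pos: [614.7, 4.5, 130.6]
tcp_rot: [2.429, 1.991, 0.002]
force: [4.1, -0.8, -3.6]
gripper_width: 21.0
```

Request:
send_rows:
  targets:
    - [0,0,0,0,-1,0,0]
    - [0,0,0,0,-1,0,0]

```text
clock: 27.3
tool_pos: [614.0, 4.6, 131.3]
tcp_rot: [2.427, 1.989, 0.005]
force: [9.7, -2.3, -5.0]
gripper_width: 20.9
```

Request:
send_rows:
  targets:
    - [0,0,0,0,-1,0,0]

```text
clock: 27.42
tool_pos: [613.8, 4.7, 131.6]
tcp_rot: [2.426, 1.988, 0.006]
force: [12.4, -3.2, -4.3]
gripper_width: 20.9
```

Request:
send_rows:
  targets:
    - [0,0,0,0,-1,0,0]

```text
clock: 27.55
tool_pos: [613.4, 4.7, 131.8]
tcp_rot: [2.425, 1.988, 0.008]
force: [14.8, -3.6, -5.2]
gripper_width: 20.6
```

Request:
send_rows:
  targets:
    - [0,0,0,0,-1,0,0]

```text
clock: 27.68
tool_pos: [613.1, 4.8, 132.1]
tcp_rot: [2.424, 1.987, 0.009]
force: [16.4, -3.5, -5.9]
gripper_width: 21.1
```

Request:
send_rows:
  targets:
    - [0,0,0,0,-1,0,0]

```text
clock: 27.8
tool_pos: [612.8, 4.8, 132.4]
tcp_rot: [2.423, 1.986, 0.011]
force: [18.8, -4.0, -6.7]
gripper_width: 20.7
```

Request:
send_rows:
  targets:
    - [0,0,0,0,8,0,0]
    - [0,0,0,0,14,0,0]
    - [0,0,0,-15,10,0,0]
    - [0,0,0,-35,10,0,0]
    - [0,0,0,-45,5,0,0]
    - [0,0,0,-50,0,0,0]
    - [0,0,0,-50,0,0,0]
    - [0,0,0,-40,0,0,0]
    - [0,0,0,-25,-10,0,0]
    - [0,0,0,-8,-10,0,0]
    - [0,0,0,0,0,0,0]

```text
clock: 29.18
tool_pos: [581.3, -262.1, 130.2]
tcp_rot: [-2.43, -1.99, -0.0]
force: [0.8, -0.1, -2.7]
gripper_width: 20.9
```

```bash
python3 - <<'E'
from h import *
d=snap('side');t=snap('top','t4.png')
np.savez('s4.npz',**d);np.savez('t4.npz',**t)
A=cv2.resize(d['f'][175:275,305:415,::-1],None,fx=6,fy=6,interpolation=cv2.INTER_CUBIC)
cv2.imwrite('pics/p4.png',A)
cv2.imwrite('pics/t4z.png',cv2.resize(t['f'][140:230,295:465,::-1],None,fx=4.7,fy=4.7,interpolation=cv2.INTER_CUBIC))
plan([465,-267,150],-13)
ex=np.array([.9806,-.1959]);ey=np.array([.1959,.9806])
for nm in('top0.npz','t4.npz'):
    W=cloud(dict(np.load(nm)));m=(abs(W[...,0]-520)<100)&(abs(W[...,1]+20)<90)&(W[...,2]>86)&(W[...,2]<106)
    q=W[m][:,:2]-[512,-22];x=q@ex;y=q@ey
    print(nm)
    for lo in range(-60,60,20):
        k=(y>=lo)&(y<lo+20)
        if k.any():print(lo,np.sort(x[k])[:4].round(1),x[k].max().round(1),end=' ; ')
E
```

```text
tool x [0.195 0.981 0.   ] y [ 0.981 -0.195  0.   ] z [ 0.  0. -1.] yaw of y -11.26
turn about tool z 1.74 shift tool xyz [-32.01, -112.93, -19.66]
turn about tool z -178.26 shift tool xyz [32.01, 112.93, -19.66]
q [-0.626  0.224  0.047  1.393  0.     1.141] tcp [ 582.23 -261.21  130.34] F [-0.3  0.4 -2.6] w 20.9 t 29.275
top0.npz
-60 [-16.9 -16.9 -16.4 -16.4] 63.0 ; -40 [-17.4 -17.1 -17.1 -17.1] 53.6 ; -20 [-17.1 -17.1 -17.  -16.7] 53.0 ; 0 [-17.2 -16.3 -16.2 -16.1] 52.8 ; 20 [-18.2 -17.2 -16.7 -16.5] 53.2 ; 40 [-17.2 -16.8 -16.6 -16.5] 64.7 ; t4.npz
-60 [-29.6 -28.9 -28.8 -27.8] 50.5 ; -40 [-30.1 -30.1 -29.8 -29.6] 39.8 ; -20 [-30.7 -30.5 -29.8 -29.5] 40.2 ; 0 [-30.2 -30.  -29.8 -29.7] 40.9 ; 20 [-29.7 -29.5 -29.3 -29. ] 39.6 ; 40 [-29.9 -29.7 -29.5 -29.3] 51.6 ;
```

View pics/p4.png

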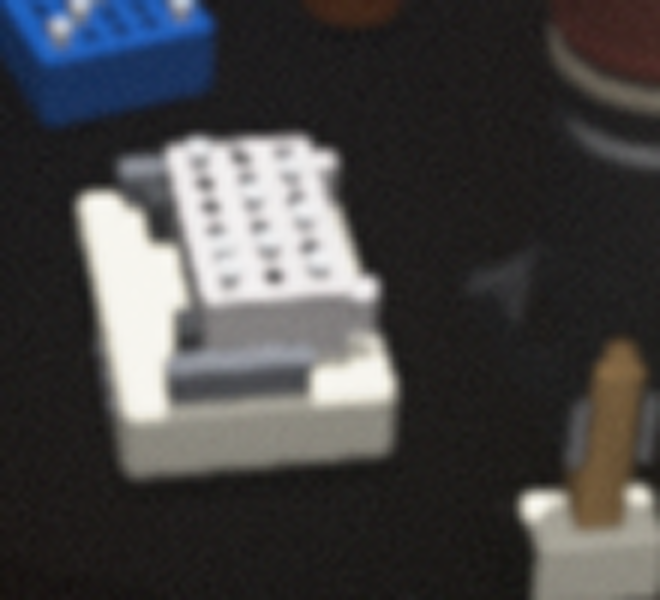

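View pics/t4z.png

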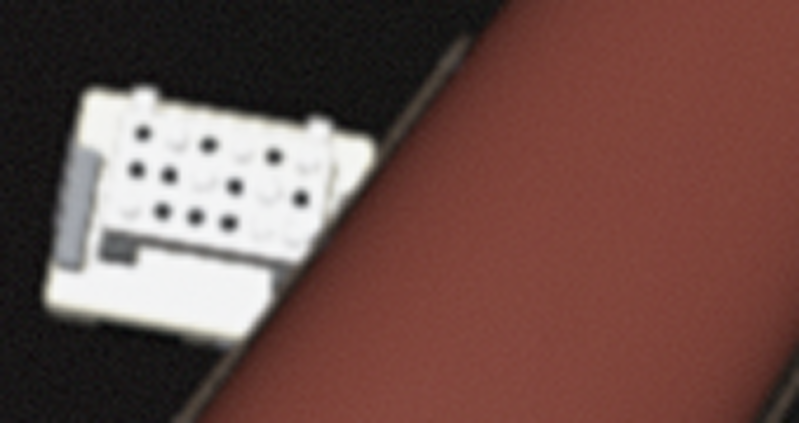

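The side view shows the block flush at both posts, and the depth map has its front moved 12.9 mm evenly across the width. Next I'll refine the mat centre.

```bash
python3 - <<'E'
from h import *
for nm in('top0','side0'):
    d=dict(np.load(nm+'.npz'));W=cloud(d);f=d['f'].astype(int)
    m=(f.sum(2)>170)&(f.max(2)-f.min(2)<30)&(W[...,2]<14)&(abs(W[...,0]-465)<85)&(abs(W[...,1]+267)<85)
    n,L,S,C=cv2.connectedComponentsWithStats(m.astype(np.uint8),connectivity=4);k=1+np.argmax(S[1:,4])
    v,u=np.where(L==k);P=np.array([ray(d,a,b,4)[:2] for a,b in zip(u,v)],np.float32)
    print(nm,len(P),cv2.minAreaRect(P),P.min(0),P.max(0))
    mm=np.zeros((400,640),np.uint8);mm[L==k]=255
    b=P
    # edges by robust line: percentile in mat frame yaw -3.7
    for yaw in(-3,-3.8,-4.6):
        c,s=np.cos(np.radians(yaw)),np.sin(np.radians(yaw));q=np.stack([b[:,0]*c+b[:,1]*s,-b[:,0]*s+b[:,1]*c],1)
        lo=np.percentile(q,.7,0);hi=np.percentile(q,99.3,0);cc=(lo+hi)/2
        print(yaw,(hi-lo).round(1),'centre',(cc[0]*c-cc[1]*s).round(1),(cc[0]*s+cc[1]*c).round(1))
E
```

```text
top0 1599 ((465.47650146484375, -267.4930419921875), (133.40264892578125, 124.17938232421875), 86.1139144897461) [ 401.74664 -337.7004 ] [ 530.72    -197.79158]
-3 [121.1 133.9] centre 464.7 -267.6
-3.8 [120.8 132.9] centre 464.6 -267.7
-4.6 [121.  132.7] centre 464.6 -268.0
side0 1234 ((466.33673095703125, -266.943603515625), (133.30154418945312, 121.80118560791016), 86.38996887207031) [ 402.5339  -336.37167] [ 530.0379  -198.01187]
-3 [119.8 130.8] centre 465.9 -267.4
-3.8 [120.  130.7] centre 466.0 -267.5
-4.6 [120.  130.7] centre 466.0 -267.5
```

Request:
send_rows:
  targets:
    - [0,0,0,-2,-8,0,0]
    - [0,0,0,-4,-18,0,0]
    - [0,0,0,-6,-24,0,0]
    - [0,0,0,-6,-24,0,0]
    - [0,0,0,-5,-20,0,0]
    - [0,0,0,-4,-13,0,0]
    - [0,0,0,-2,-6.4,0,0]
    - [0,0,0,0,0,0,0]
    - [0,0,0,0,0,0,0]

```text
clock: 30.4
tool_pos: [465.6, -268.2, 130.3]
tcp_rot: [2.429, 1.992, 0.0]
force: [0.4, 0.3, -2.6]
gripper_width: 20.9
```

```bash
python3 - <<'E'
from h import *
for i in range(3):
    plan([465.4,-267.4,75],-11.3)
    d=snap('side')
np.savez('s5.npz',**d)
plan([465.4,-267.4,75],-11.3)
A=cv2.resize(d['f'][200:330,310:410,::-1],None,fx=4.5,fy=4.5,interpolation=cv2.INTER_CUBIC)
cv2.imwrite('pics/p5.png',A)
E
```

```text
tool x [0.196 0.981 0.   ] y [ 0.981 -0.196  0.   ] z [ 0. -0. -1.] yaw of y -11.28
turn about tool z 0.02 shift tool xyz [0.73, -0.39, 55.32]
turn about tool z -179.98 shift tool xyz [-0.73, 0.39, 55.32]
q [-0.766 -0.082 -0.274  1.379  0.     1.001] tcp [ 465.64 -268.19  130.32] F [ 0.4  0.3 -2.6] w 20.9 t 30.4
tool x [0.196 0.981 0.   ] y [ 0.981 -0.196  0.   ] z [ 0.  0. -1.] yaw of y -11.28
turn about tool z 0.02 shift tool xyz [0.7, -0.34, 55.23]
turn about tool z -179.98 shift tool xyz [-0.7, 0.34, 55.23]
q [-0.766 -0.082 -0.274  1.379  0.     1.001] tcp [ 465.59 -268.15  130.23] F [-1.   0.  -2.9] w 21.1 t 30.45
tool x [0.196 0.981 0.   ] y [ 0.981 -0.196  0.   ] z [ 0.  0. -1.] yaw of y -11.28
turn about tool z 0.02 shift tool xyz [0.67, -0.28, 55.19]
turn about tool z -179.98 shift tool xyz [-0.67, 0.28, 55.19]
q [-0.766 -0.082 -0.274  1.379  0.     1.001] tcp [ 465.54 -268.11  130.19] F [ 0.1 -0.1 -3.1] w 21.0 t 30.5
tool x [0.196 0.981 0.   ] y [ 0.981 -0.196 -0.   ] z [ 0.  0. -1.] yaw of y -11.28
turn about tool z 0.02 shift tool xyz [0.7, -0.23, 55.18]
turn about tool z -179.98 shift tool xyz [-0.7, 0.23, 55.18]
q [-0.766 -0.082 -0.274  1.379  0.     1.001] tcp [ 465.49 -268.13  130.18] F [ 0.3  0.6 -3.4] w 20.8 t 30.55
```

View pics/p5.png

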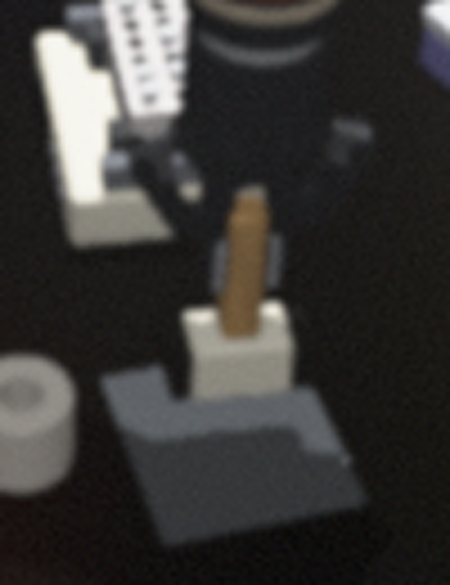

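```bash
python3 - <<'E'
from h import *
d=dict(np.load('s5.npz'))
y=np.radians(-11.28);ex=np.array([np.cos(y),np.sin(y),0]);ey=np.array([-np.sin(y),np.cos(y),0]);o=np.array([465.6,-268.1,58.6])
A=cv2.resize(d['f'][200:330,310:410,::-1],None,fx=5,fy=5,interpolation=cv2.INTER_CUBIC)
for x in(-28,28):
  for z in(0,36):
    u,v=proj(d,o+x*ex-18*ey+[0,0,z]); cv2.circle(A,(int((u+.5-310)*5),int((v+.5-200)*5)),3,(0,0,255),-1)
for x in(-11,11):
  for z in(36,122):
    u,v=proj(d,o+x*ex-11*ey+[0,0,z]); cv2.circle(A,(int((u+.5-310)*5),int((v+.5-200)*5)),3,(0,255,0),-1)
cv2.imwrite('pics/p5b.png',A)
W=cloud(d);f=d['f'].astype(int)
hd=(abs(W[...,0]-465)<60)&(abs(W[...,1]+268)<50)&(W[...,2]>88)&(W[...,2]<100)&(f.sum(2)>560)
q=W[hd];print(len(q));
if len(q)>8:
  a=(q-o)@ex;print(np.polyfit(a,q[:,2],1))
E
```

```text
17
[1.77083173e-02 9.45096565e+01]
```

View pics/p5b.png

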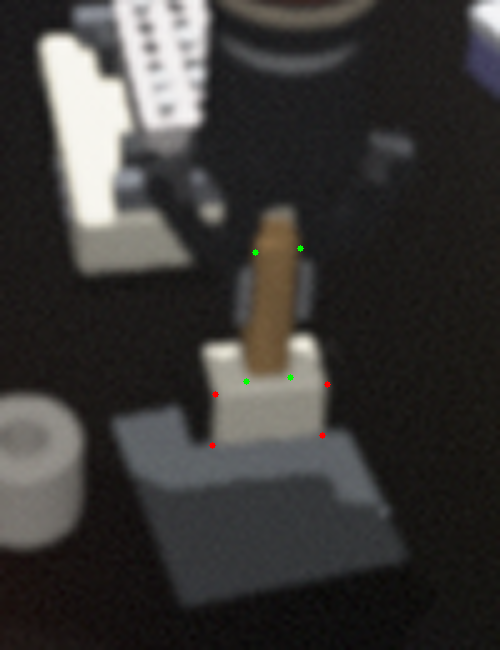

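Request:
send_rows:
  targets:
    - [0,0,0,0.7,0,6,0]
    - [0,0,0,0,0,14,0]
    - [0,0,0,0,0,14,0]
    - [0,0,0,0,0,10,0]
    - [0,0,0,0,0,5,0]
    - [0,0,0,0,0,2.5,0]
    - [0,0,0,0,0,1,0]
    - [0,0,0,0,0,0,0]

```text
clock: 31.55
tool_pos: [465.5, -267.6, 78.1]
tcp_rot: [2.429, 1.992, 0.0]
force: [-0.5, 0.7, -3.2]
gripper_width: 20.8
```

Request:
send_rows:
  targets:
    - [0,0,0,0,0,1,0]
    - [0,0,0,0,0,0,0]

```text
clock: 31.8
tool_pos: [465.4, -267.5, 76.8]
tcp_rot: [2.429, 1.992, 0.0]
force: [0.1, -0.2, -2.7]
gripper_width: 20.9
```

Request:
send_rows:
  targets:
    - [0,0,0,0,0,0.7,0]
    - [0,0,0,0,0,0,0]

```text
clock: 32.05
tool_pos: [465.4, -267.6, 76.3]
tcp_rot: [2.429, 1.992, 0.0]
force: [-1.2, 0.2, -1.1]
gripper_width: 20.8
```

Request:
send_rows:
  targets:
    - [0,0,0,0,0,0.6,0]
    - [0,0,0,0,0,0,0]

```text
clock: 32.3
tool_pos: [465.4, -267.7, 76.2]
tcp_rot: [2.429, 1.992, -0.0]
force: [-3.6, 1.2, 5.1]
gripper_width: 20.5
```

Request:
send_rows:
  targets:
    - [0,0,0,0,0,0.6,0]
    - [0,0,0,0,0,0,0]

```text
clock: 32.55
tool_pos: [465.4, -267.8, 76.2]
tcp_rot: [2.429, 1.992, -0.0]
force: [-4.8, 1.2, 8.9]
gripper_width: 20.9
```

Request:
send_rows:
  targets:
    - [0,0,0,0,0,0,0]
    - [0,0,0,0,0,0,0]
  newtons: 20

```text
clock: 32.8
tool_pos: [465.4, -267.8, 76.2]
tcp_rot: [2.429, 1.991, -0.0]
force: [-3.8, 3.3, 9.5]
gripper_width: 20.9
```

Request:
send_rows:
  targets:
    - [0,0,0,0,0,0,28]
    - [0,0,0,0,0,0,32]
    - [0,0,0,0,0,0,50]
    - [0,0,0,0,0,0,100]
    - [0,0,0,0,0,0,100]
    - [0,0,0,0,0,0,100]
    - [0,0,0,0,0,0,100]

```text
clock: 33.67
tool_pos: [465.3, -267.5, 74.9]
tcp_rot: [-2.429, -1.992, -0.0]
force: [0.8, -0.7, -0.5]
gripper_width: 85.2
```

```bash
python3 - <<'E'
from h import *
d=snap('side')
plan([465.4,-267.4,75],-11.3)
A=cv2.resize(d['f'][200:330,310:410,::-1],None,fx=4.5,fy=4.5,interpolation=cv2.INTER_CUBIC)
cv2.imwrite('pics/p6.png',A)
E
```

```text
tool x [0.196 0.981 0.   ] y [ 0.981 -0.196  0.   ] z [ 0.  0. -1.] yaw of y -11.3
turn about tool z 0.0 shift tool xyz [0.1, 0.04, -0.13]
turn about tool z -180.0 shift tool xyz [-0.1, -0.04, -0.13]
q [-0.766 -0.057 -0.351  1.277  0.     1.002] tcp [ 465.34 -267.49   74.87] F [-0.4  0.3 -0.3] w 85.3 t 33.725
```

View pics/p6.png

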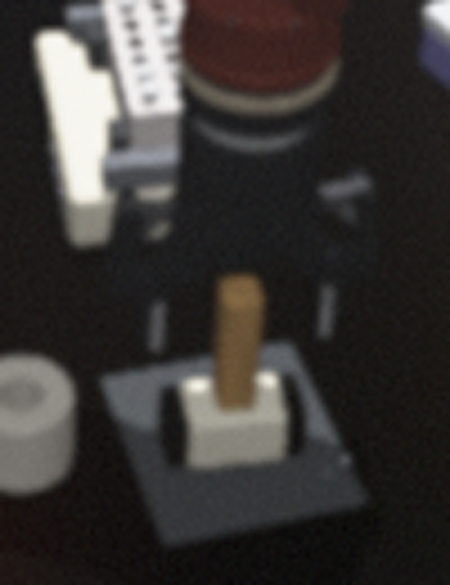

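The mallet stands upright and is free of the pads (zoomed columns 155 and 328, handle at 240). Now I'll withdraw straight up, then move toward +x/−y to clear the camera views.

Request:
send_rows:
  targets:
    - [0,0,0,0,0,-10,100]
    - [0,0,0,0,0,-30,100]
    - [0,0,0,0,0,-40,100]
    - [0,0,0,0,0,-40,100]
    - [0,0,0,0,0,-30,100]
    - [0,0,0,0,0,-15,100]
    - [0,0,0,-40,0,0,100]
    - [0,0,0,-50,0,0,100]
    - [0,0,0,-50,0,0,100]
    - [0,0,0,-50,0,0,100]
    - [0,0,0,-40,0,0,100]
    - [0,0,0,0,0,0,100]

```text
clock: 35.22
tool_pos: [418.8, -495.1, 238.1]
tcp_rot: [-2.431, -1.987, -0.0]
force: [0.2, -0.2, 0.5]
gripper_width: 85.4
```

```bash
python3 - <<'E'
from m import *
ex=np.array([.9806,-.1959]);ey=np.array([.1959,.9806])
for nm in('top','side'):
    d=snap(nm,nm+'7.png');W=cloud(d);X,Y,Z=[W[...,i] for i in range(3)]
    f=d['f'].astype(int);hsv=cv2.cvtColor(d['f'],cv2.COLOR_RGB2HSV).astype(int)
    near=(X>380)&(X<560)&(Y<-190)&(Y>-350)
    rect(d,near&(hsv[...,0]>8)&(hsv[...,0]<25)&(hsv[...,1]>70)&(f[...,0]>150),126,nm+' handletop')
    rect(d,near&(f.sum(2)>480)&(hsv[...,1]<50)&(Z>20),40,nm+' headtop')
    if nm=='top':
        for lab,bx in [('film',(300,390,-280,-170)),('tipbox',(700,840,-120,60)),('yellow',(640,780,-380,-210)),('blue',(440,620,180,360)),('beaker',(300,420,170,300))]:
            rect(d,(X>bx[0])&(X<bx[1])&(Y>bx[2])&(Y<bx[3])&(Z>12),dict(film=50,tipbox=50,yellow=28,blue=50,beaker=70)[lab],nm+' '+lab)
        m=(abs(X-520)<100)&(abs(Y+20)<90)&(Z>86)&(Z<106)
        q=W[m][:,:2]-[512,-22];x=q@ex;y=q@ey
        for lo in range(-60,60,20):
            k=(y>=lo)&(y<lo+20);print(lo,np.sort(x[k])[:4].round(1),x[k].max().round(1),end=' ; ')
        cv2.imwrite('pics/t7z.png',cv2.resize(d['f'][140:260,295:465,::-1],None,fx=4.7,fy=4.7,interpolation=cv2.INTER_CUBIC))
E
```

```text
top handletop c 462.9 -271.6 size 20.1 20.8 ang 86.5 cent [ 463.  -271.4]
top headtop c 463.1 -270.5 size 35.6 56.1 ang 79.6 cent [ 457.9 -265.6]
top film c 434.8 -517.7 size 145.3 309.6 ang 1.0 cent [ 419.1 -553.7]
top tipbox c 762.9 -28.7 size 88.9 114.2 ang 12.7 cent [762.7 -28.6]
top yellow c 702.3 -285.0 size 85.0 124.1 ang 11.6 cent [ 702.8 -285.2]
top blue c 522.1 266.9 size 105.6 151.5 ang 2.3 cent [521.7 267.6]
top beaker c 352.2 227.7 size 27.8 50.6 ang 52.1 cent [351.8 227.8]
-60 [-29.8 -29.8 -29.3 -29.2] 51.0 ; -40 [-30.  -29.9 -29.3 -29.2] 39.7 ; -20 [-30.5 -29.7 -29.5 -29.2] 40.4 ; 0 [-30.4 -29.8 -29.2 -29.2] 39.9 ; 20 [-30.5 -30.5 -30.4 -29.5] 40.6 ; 40 [-30.3 -29.6 -29.5 -29.3] 52.1 ; side handletop none
side headtop c 446.0 -270.3 size 36.5 20.1 ang 79.3 cent [ 443.7 -273.8]
```

View pics/t7z.png

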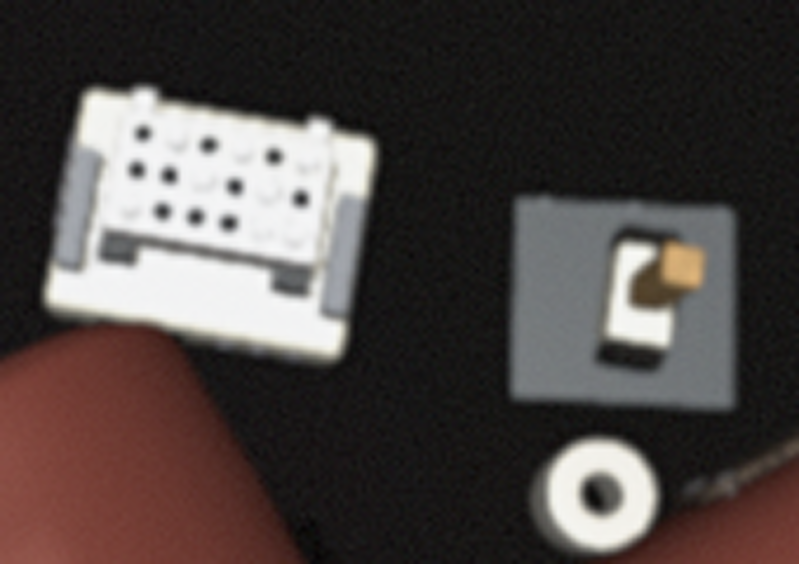

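View pics/side7.png

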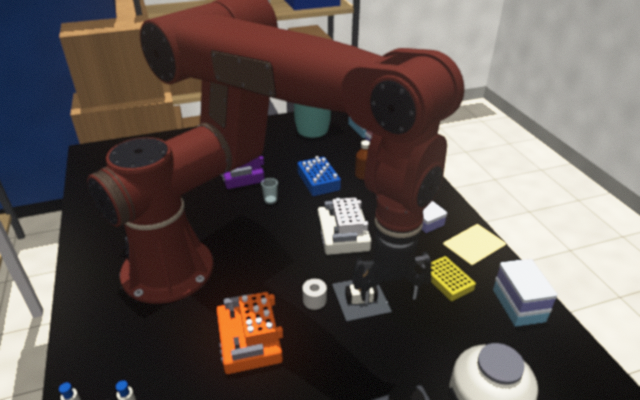

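Top view: block against both posts, mallet standing, bystanders unmoved. But the mallet seems about 4 mm off mat centre, and the arm hides it in the side view, so I'll move aside and measure again.

Request:
send_rows:
  targets:
    - [0,0,0,40,-4,0,100]
    - [0,0,0,55,-6,0,100]
    - [0,0,0,55,-6,0,100]
    - [0,0,0,55,-6,0,100]
    - [0,0,0,55,-6,0,100]
    - [0,0,0,55,-6,0,100]
    - [0,0,0,55,-6,0,100]
    - [0,0,0,55,-6,0,100]
    - [0,0,0,55,-6,0,100]
    - [0,0,0,55,-6,0,100]
    - [0,0,0,55,-6,0,100]
    - [0,0,0,40,-4,0,100]

```text
clock: 36.83
tool_pos: [475.9, 141.3, 240.1]
tcp_rot: [2.426, 1.996, 0.001]
force: [0.7, -0.3, 0.5]
gripper_width: 85.4
```

```bash
cat > fin.py <<'E'
from m import *
import sys
D={}
for nm in('top','side'):
    d=snap(nm,nm+sys.argv[1]+'.png');D[nm]=d;W=cloud(d);X,Y,Z=[W[...,i] for i in range(3)]
    f=d['f'].astype(int);hsv=cv2.cvtColor(d['f'],cv2.COLOR_RGB2HSV).astype(int)
    near=(X>380)&(X<560)&(Y<-190)&(Y>-350)
    rect(d,near&(hsv[...,0]>8)&(hsv[...,0]<25)&(hsv[...,1]>70)&(f[...,0]>150)&(Z>110),126,nm+' handletop')
    rect(d,near&(f.sum(2)>480)&(hsv[...,1]<50)&(Z>34),40,nm+' headtop')
    m=(f.sum(2)>170)&(f.max(2)-f.min(2)<30)&(W[...,2]<14)&(abs(X-465)<85)&(abs(Y+267)<85)
    rect(d,m,4,nm+' mat')
    o=[cv2.resize(D[nm]['f'][180:260,385:465,::-1] if nm=='top' else D[nm]['f'][245:325,320:400,::-1],None,fx=4.9,fy=4.9,interpolation=cv2.INTER_CUBIC) for nm in D]
cv2.imwrite('pics/fin%s.png'%sys.argv[1],np.hstack(o))
print(r.read_state()['tool_pos'],r.read_state()['clock'])
E
python3 fin.py 8
```

```text
top handletop c 462.5 -270.9 size 20.9 19.3 ang 77.6 cent [ 462.8 -271.1]
top headtop c 463.1 -270.5 size 35.6 56.1 ang 79.6 cent [ 458.  -265.6]
top mat c 465.4 -267.5 size 133.5 124.3 ang 86.1 cent [ 462.4 -263.9]
side handletop c 463.5 -272.5 size 17.4 19.6 ang 71.5 cent [ 463.4 -272.5]
side headtop c 446.6 -270.1 size 38.2 23.0 ang 88.6 cent [ 446.4 -271. ]
side mat c 466.3 -267.2 size 132.7 122.0 ang 86.2 cent [ 460.7 -281.1]
[475.75670499 142.23648111 239.92706595] 36.925
```

View pics/fin8.png

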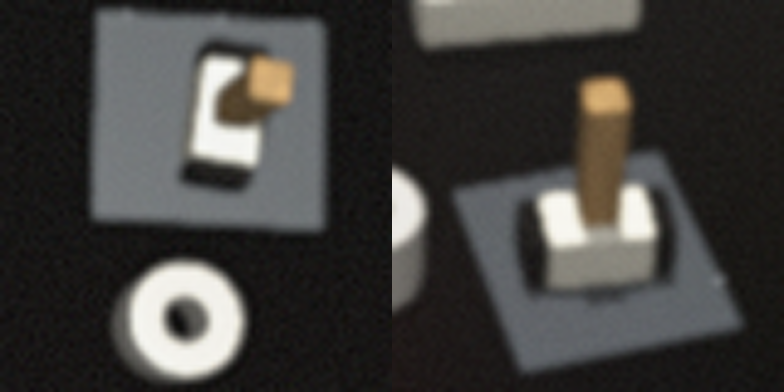

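Both views put the mallet at about (463,−271.7), with the mat centre at (465.8,−267.4), so it is roughly 5 mm off. There is plenty of time, so I'll regrasp and correct it.

```bash
python3 - <<'E'
from h import *
plan([463.1,-271.6,160],-10.8)
E
```

```text
tool x [0.19  0.982 0.001] y [ 0.982 -0.19  -0.   ] z [ 0.     0.001 -1.   ] yaw of y -10.97
turn about tool z -0.17 shift tool xyz [-408.88, 65.11, 79.93]
turn about tool z 179.83 shift tool xyz [408.88, -65.11, 79.93]
q [ 2.600e-02 -2.100e-01 -1.910e-01  1.590e+00  1.000e-03  1.788e+00] tcp [475.76 142.24 239.93] F [ 0.3 -0.6  0.3] w 85.1 t 36.925
```

Request:
send_rows:
  targets:
    - [0,0,0,-30,5,0,100]
    - [0,0,0,-50,8,0,100]
    - [0,0,0,-50,8,0,100]
    - [0,0,0,-50,8,0,100]
    - [0,0,0,-50,8,0,100]
    - [0,0,0,-50,8,0,100]
    - [0,0,0,-50,8,0,100]
    - [0,0,0,-50,8,0,100]
    - [0,0,0,-29,4,0,100]
    - [0,0,0,0,0,30,100]
    - [0,0,0,0,0,40,100]
    - [0,0,0,0,0,0,100]

```text
clock: 38.42
tool_pos: [458.9, -273.9, 167.2]
tcp_rot: [-2.425, -1.989, 0.001]
force: [-0.4, 0.1, 0.6]
gripper_width: 85.2
```

```bash
python3 - <<'E'
from h import *
plan([463.1,-271.6,76],-10.8)
E
```

```text
tool x [0.195 0.981 0.003] y [ 0.981 -0.195 -0.004] z [-0.004  0.004 -1.   ] yaw of y -11.27
turn about tool z -0.47 shift tool xyz [3.03, 3.71, 91.17]
turn about tool z 179.53 shift tool xyz [-3.03, -3.71, 91.17]
q [-0.783 -0.092 -0.216  1.452  0.     0.984] tcp [ 458.89 -273.88  167.17] F [-0.4  0.1  0.6] w 85.2 t 38.425
```

Request:
send_rows:
  targets:
    - [0,0,0,3,3.7,0,100]
    - [0,0,0,0,0,15,100]
    - [0,0,0,0,0,30,100]
    - [0,0,0,0,0,30,100]
    - [0,0,0,0,0,12,100]
    - [0,0,0,0,0,4,100]
    - [0,0,0,0,0,0,100]

```text
clock: 39.3
tool_pos: [465.3, -273.9, 79.8]
tcp_rot: [2.428, 1.991, 0.0]
force: [-0.1, 0.0, 0.3]
gripper_width: 85.4
```

```bash
python3 - <<'E'
from h import *
plan([463.1,-271.6,76],-10.8)
E
```

```text
tool x [ 0.196  0.981 -0.001] y [ 0.981 -0.196  0.001] z [ 0.001 -0.001 -1.   ] yaw of y -11.29
turn about tool z -0.49 shift tool xyz [1.84, -2.56, 3.75]
turn about tool z 179.51 shift tool xyz [-1.84, 2.56, 3.75]
q [-0.775 -0.052 -0.337  1.284  0.     0.993] tcp [ 465.27 -273.89   79.75] F [-0.1  0.   0.3] w 85.4 t 39.3
```

Request:
send_rows:
  targets:
    - [0,0,0,1.8,-2.6,3.7,100]
    - [0,0,0,0,0,0,60]
    - [0,0,0,0,0,0,40]
    - [0,0,0,0,0,0,32]
    - [0,0,0,0,0,0,26]
    - [0,0,0,0,0,0,15]
    - [0,0,0,0,0,0,0]
    - [0,0,0,0,0,0,0]
    - [0,0,0,0,0,0,0]
    - [0,0,0,0,0,0,0]
  newtons: 60

```text
clock: 40.55
tool_pos: [463.0, -271.4, 75.4]
tcp_rot: [2.429, 1.992, 0.001]
force: [3.7, -0.3, 2.4]
gripper_width: 21.0
```

Request:
send_rows:
  targets:
    - [0,0,0,0,0,-2,0]
    - [0,0,0,0,0,-3,0]
    - [0,0,0,4.7,2,0,0]
    - [0,0,0,0,0,0,0]

```text
clock: 41.05
tool_pos: [465.5, -266.5, 79.9]
tcp_rot: [-2.428, -1.992, -0.0]
force: [0.7, -0.4, -2.3]
gripper_width: 21.8
```

```bash
python3 - <<'E'
from h import *
plan([465.8,-267.4,76],-10.8)
E
```

```text
tool x [0.196 0.981 0.   ] y [ 0.981 -0.196 -0.001] z [-0.     0.001 -1.   ] yaw of y -11.27
turn about tool z -0.47 shift tool xyz [-0.79, 0.44, 3.93]
turn about tool z 179.53 shift tool xyz [0.79, -0.44, 3.93]
q [-0.764 -0.06  -0.345  1.287  0.     1.003] tcp [ 465.51 -266.54   79.93] F [ 0.7 -0.4 -2.3] w 21.8 t 41.05
```

Request:
send_rows:
  targets:
    - [0,0,0,-0.3,0.3,1.5,0]
    - [0,0,0,0,0,1.5,0]
    - [0,0,0,0,0,1,0]
    - [0,0,0,0,0,0.7,0]
    - [0,0,0,0,0,0,0]

```text
clock: 41.68
tool_pos: [465.8, -267.4, 75.5]
tcp_rot: [-2.429, -1.992, -0.0]
force: [-0.1, -0.8, -3.1]
gripper_width: 21.3
```

Request:
send_rows:
  targets:
    - [0,0,0,0,0,0.5,0]
    - [0,0,0,0,0,0,0]

```text
clock: 41.92
tool_pos: [465.8, -267.5, 75.3]
tcp_rot: [2.429, 1.992, 0.0]
force: [-0.7, 2.1, 1.8]
gripper_width: 21.3
```

Request:
send_rows:
  targets:
    - [0,0,0,0,0,0.5,0]
    - [0,0,0,0,0,0,0]

```text
clock: 42.18
tool_pos: [465.9, -267.5, 75.4]
tcp_rot: [2.429, 1.992, 0.0]
force: [-3.0, 3.7, 7.2]
gripper_width: 21.2
```

On the mat. Release and withdraw.

Request:
send_rows:
  targets:
    - [0,0,0,0,0,0,0]
    - [0,0,0,0,0,0,28]
    - [0,0,0,0,0,0,32]
    - [0,0,0,0,0,0,50]
    - [0,0,0,0,0,0,100]
    - [0,0,0,0,0,0,100]
    - [0,0,0,0,0,0,100]
    - [0,0,0,0,0,0,100]
  newtons: 20

```text
clock: 43.18
tool_pos: [465.8, -267.4, 74.5]
tcp_rot: [-2.429, -1.992, -0.0]
force: [-0.1, 0.2, 0.5]
gripper_width: 85.8
```

Request:
send_rows:
  targets:
    - [0,0,0,0,0,-10,100]
    - [0,0,0,0,0,-30,100]
    - [0,0,0,0,0,-40,100]
    - [0,0,0,0,0,-40,100]
    - [0,0,0,0,0,-30,100]
    - [0,0,0,0,0,-15,100]
    - [0,0,0,0,0,0,100]

```text
clock: 44.05
tool_pos: [466.1, -267.8, 240.3]
tcp_rot: [2.428, 1.991, 0.0]
force: [-0.3, -0.4, 0.5]
gripper_width: 85.3
```

Request:
send_rows:
  targets:
    - [0,0,0,30,-4,0,100]
    - [0,0,0,50,-7,0,100]
    - [0,0,0,50,-7,0,100]
    - [0,0,0,50,-7,0,100]
    - [0,0,0,50,-7,0,100]
    - [0,0,0,50,-7,0,100]
    - [0,0,0,50,-7,0,100]
    - [0,0,0,50,-7,0,100]
    - [0,0,0,30,-4,0,100]
    - [0,0,0,0,0,0,100]

```text
clock: 45.3
tool_pos: [489.3, 147.6, 237.7]
tcp_rot: [-2.425, -1.995, 0.003]
force: [0.4, -0.9, 0.3]
gripper_width: 85.2
```

```bash
python3 fin.py 9; python3 - <<'E'
from m import *
d=snap('top');W=cloud(d);X,Y,Z=[W[...,i] for i in range(3)]
for lab,bx in [('film',(300,390,-280,-170)),('tipbox',(700,840,-120,60)),('yellow',(640,780,-380,-210)),('blue',(440,620,180,360)),('beaker',(300,420,170,300))]:
    rect(d,(X>bx[0])&(X<bx[1])&(Y>bx[2])&(Y<bx[3])&(Z>12),dict(film=50,tipbox=50,yellow=28,blue=50,beaker=70)[lab],lab)
E
```

```text
top handletop c 463.2 -266.5 size 20.1 20.6 ang 86.3 cent [ 463.7 -267.1]
top headtop c 465.0 -264.3 size 32.4 57.7 ang 86.8 cent [ 459.9 -261.4]
top mat c 465.3 -267.5 size 133.5 124.5 ang 86.1 cent [ 461.8 -265.5]
side handletop c 465.0 -269.2 size 20.5 20.1 ang 86.9 cent [ 465.2 -269.1]
side headtop c 448.2 -266.5 size 36.6 21.6 ang 84.2 cent [ 448.  -266.8]
side mat c 466.1 -267.0 size 133.2 121.9 ang 86.7 cent [ 459.9 -282.3]
[489.61418065 145.69265846 238.2075115 ] 45.4
film c 344.8 -233.4 size 57.6 65.9 ang 17.4 cent [ 344.5 -233.6]
tipbox c 762.4 -28.9 size 89.9 114.2 ang 12.6 cent [762.7 -28.6]
yellow c 703.3 -284.5 size 83.1 124.5 ang 11.1 cent [ 703.  -285.1]
blue c 795.2 402.6 size 45.6 197.3 ang 88.0 cent [796.7 403.3]
beaker c 501.2 368.0 size 280.2 57.1 ang 2.1 cent [496.3 367.1]
```

View pics/fin9.png

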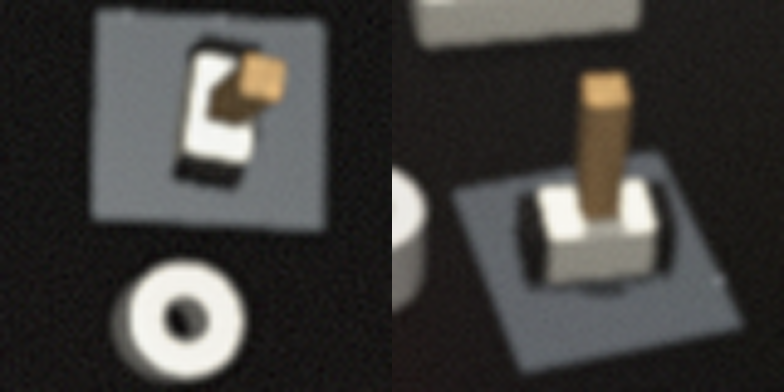

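View pics/side9.png

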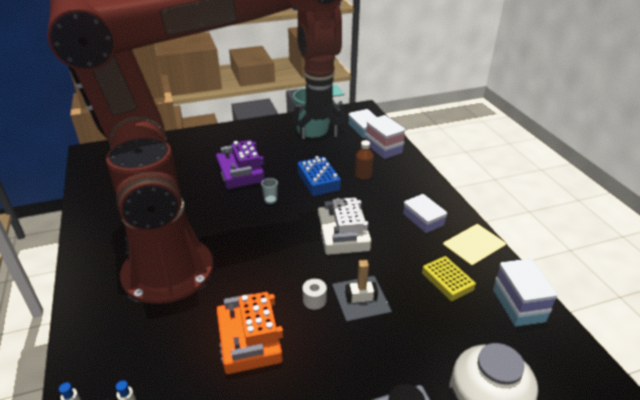

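The mallet is now within 2 mm of the mat centre and upright. The block is at its posts and the bystanders are where they were. I'm handing in.

```bash
python3 -c "
from h import *
print(job.sign_off())"
```

```text
the job is handed in; nothing more can be done
None
```

The block is out against both front stop posts and the mallet is back upright in the middle of its mat; I handed the job in at about 45 s. I worked the block out with eight alternating pushes of the mallet head on the lugs, starting on the right. They were slow pressing strokes rather than quick blows, and the highest force I read was about 21.5 N.

**Last checks:**
- **Block:** its front face had moved about 13 mm evenly across its width. In the last push on each side the force rose past the roughly 14 N that moves it, to about 20 N, without it sliding. The top view shows it flush with both posts.
- **Mallet:** my first placement was about 5 mm off, so I regrasped it and moved it. The final position is about 2 mm from the mat centre in both views, which differ from each other by about 2 mm.
- **Other things on the bench:** the film roll, tip box and yellow rack measured where they started. The arm hid the blue rack and the beaker from the top camera in the final check. The blue rack had still measured unmoved at 35 s, and both look in place in the last side view. I only checked the bottle by eye.
- **Force readings:** I could only read forces at the end of each move call, so a brief higher peak between readings is not ruled out.

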